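Put the balance check weights away

TASK

The balance check is finished: take the stack of four disc weights off the pan and put each weight away in the wooden cup bored for it, the one whose well just fits, lying flat on the felt. Do not let a weight touch the bench, do not press on the balance with the gripper, and do not knock the glass beaker.

Things in the scene. Friction and masses are not known exactly. Their poses are not given: they have to be found in the camera images.
- balance: Laboratory balance with white housing, about 225 mm deep, 170 mm wide (its y), fixed to the bench. Origin: bench level under the middle of the housing. z is up, x points from the sloping display front to the back. The round steel pan (110 mm across) has its centre 30 mm toward +x from the origin; its flat top is 66 mm above the bench. Nothing else on it is higher than the pan.
- weight_500: The largest of four plain stainless steel disc weights, 500 g: a flat cylinder 60 mm in diameter and 22.5 mm high, loose. Origin: centre of its underside; z is its upright axis. At the start it lies flat on the balance pan, roughly but not exactly centred.
- weight_200: The second largest of four plain stainless steel disc weights, 200 g: a flat cylinder 44 mm in diameter and 17 mm high, loose. Origin: centre of its underside; z is its upright axis. At the start it lies flat on the largest weight, roughly but not exactly centred.
- weight_100: The second smallest of four plain stainless steel disc weights, 100 g: a flat cylinder 33 mm in diameter and 15 mm high, loose. Origin: centre of its underside; z is its upright axis. At the start it lies flat on the second largest weight, roughly but not exactly centred.
- weight_50: The smallest of four plain stainless steel disc weights, 50 g: a flat cylinder 22 mm in diameter and 17 mm high, loose. Origin: centre of its underside; z is its upright axis. At the start it lies flat on the second smallest weight, roughly but not exactly centred; it is the top of the stack.
- cup_500: Cup of the 500 g weight: low round turned beech cup, 89 mm outside diameter, 18 mm high, loose on the bench, open on top. Origin: centre of its underside; z up. Its round well is 68 mm wide, 6 mm deep, with a flat dark felt floor 12 mm above the underside; a 45 degree bevel widens the mouth to 75 mm. The seated weight stands 16.5 mm proud of the rim. Larger weights do not enter.
- cup_200: Cup of the 200 g weight: low round turned beech cup, 73 mm outside diameter, 18 mm high, loose on the bench, open on top. Origin: centre of its underside; z up. Its round well is 52 mm wide, 6 mm deep, with a flat dark felt floor 12 mm above the underside; a 45 degree bevel widens the mouth to 59 mm. The seated weight stands 11 mm proud of the rim. Larger weights do not enter.
- cup_100: Cup of the 100 g weight: low round turned beech cup, 62 mm outside diameter, 18 mm high, loose on the bench, open on top. Origin: centre of its underside; z up. Its round well is 41 mm wide, 6 mm deep, with a flat dark felt floor 12 mm above the underside; a 45 degree bevel widens the mouth to 48 mm. The seated weight stands 9 mm proud of the rim. Larger weights do not enter.
- cup_50: Cup of the 50 g weight: low round turned beech cup, 51 mm outside diameter, 18 mm high, loose on the bench, open on top. Origin: centre of its underside; z up. Its round well is 30 mm wide, 6 mm deep, with a flat dark felt floor 12 mm above the underside; a 45 degree bevel widens the mouth to 37 mm. The seated weight stands 11 mm proud of the rim. Larger weights do not enter.
- beaker: Tall empty glass beaker, about 55 mm wide and 85 mm high, loose on the bench behind the cups: a bystander. Origin: centre of its underside.

How it is judged (in metres and radians):
At the end, for the whole second after the job is handed in: Each of the four weights lies in its own cup: within 7 mm of the cup's centre line, underside on the felt (within 2.5 mm of the floor), level within 4 degrees, at rest and released, and each cup stands upright on the bench (horizontal distance between weight_500 and cup_500 below 0.007 m and z of weight_500 in the frame of cup_500 below 0.0145 m and angle between each of weight_500, cup_500, weight_200, cup_200, weight_100, cup_100, weight_50, cup_50's own z axis and vertical below 0.07 rad and height (world z) of each of cup_500, cup_200, cup_100, cup_50 below 0.004 m and linear speed of each of weight_500, weight_200, weight_100, weight_50 below 0.02 m/s and horizontal distance between weight_200 and cup_200 below 0.007 m and z of weight_200 in the frame of cup_200 below 0.0145 m and horizontal distance between weight_100 and cup_100 below 0.007 m and z of weight_100 in the frame of cup_100 below 0.0145 m and horizontal distance between weight_50 and cup_50 below 0.007 m and z of weight_50 in the frame of cup_50 below 0.0145 m); the robot touches nothing.
It fails at once if a weight was laid or dropped on the bench, or tipped over on its side (angle between any of weight_500, weight_200, weight_100, weight_50's own z axis and vertical above 1.2 rad or height (world z) of any of weight_500, weight_200, weight_100, weight_50 below 0.004 m).
It fails at once if the robot pressed on the balance with more than 10 N (contact force between any of the fingers, the arm and balance above 10 N).
It fails at once if the glass beaker was shifted by more than 20 mm or tipped (distance of beaker from where it was at the start of the episode above 0.02 m or angle between beaker's own z axis and vertical above 0.3 rad).
It also fails if it takes over 106 s, if anything falls off the work surface, if the arm or the gripper's body presses on something with over 40 N, if the wrist force passes 120 N, or if a joint passes its speed limit or range.

ROBOT

A 6-joint arm with a two-finger parallel gripper is mounted at the origin on a cart in front of the work surface, level with it; the furniture and walls round the work are solid. World frame = base frame: x ahead of the robot, y to its left, z up, the work surface at z = 0. Lengths are in mm, angles in rad, forces in N, time in s.
With the tool pointing down it reaches from about 375 to 825 mm from the base axis. Payload 5.5 kg.
Tool frame: the origin (TCP) lies midway between the tips of the shut fingers; the grasp point (between the pads) lies 19 mm behind it (pinch_z is the distance from the TCP to the grasp point, in mm); z points along the fingers, y is the line along which they close (so a half turn about z gives the same grasp; the last joint's range is limited). The gripper opens to 85 mm and grips with 20 to 120 N. Pads are 22 mm wide; open, the fingers measure 114 mm over their backs; the gripper's body (76 mm by 85 mm) begins 54 mm behind the grasp point. The pads swing forward as they close: fully open they stand 13 mm farther back than shut.
Start: joints at [1.342, 0.314, -0.047, 1.21, 0, 1.571], TCP at [136.082, 584.36, 196.699] pointing down, gripper open.
Joint ranges: [-2.67, 2.67], [-0.69, 1.73], [-1.03, 1.25], [-2.08, 2.16], [-1.42, 1.45], [-3.14, 3.14]. Speed limits (rad/s): [2.39, 2.39, 3.01, 3.14, 3.14, 3.14].

INTERFACE

Orientations are given as a rotation vector (axis times angle).
In Python, from rig import get_state, capture, sign_off, pinch_z gives the robot as it stands. The module is installed in compiled form; this text tells all that it offers.
- The arm moves only by the tool step_arm, never from a script. Its argument "series" is a list of rows, each a list of 3 entries, a list of its own where there are three numbers: the shift along the tool's x, y, z in m, then the turn about the tool's z in degrees, then the opening, from 0 (shut) to 1 (fully open). A call has 1 to 20 rows; each row shifts and turns the commanded pose from where the row before left it, along the tool's axes as they then stand; what a row does not reach is not made up. A row lasts 1/12 s, in which the tool goes at most 41.7 mm and 7.16 degrees, less where a joint would pass 70% of its speed; a pose out of reach is approached as far as the arm can. A call is refused whole if a number of a shift passes 0.0417 or a number of a turn 7.16, either way. A call with a gripper value outside its range is refused whole. The fingers move at their own pace and stop on an object; "newtons" is the grip in N (left out, the last holds). Time passes only in rows, so rows that do not move let the fingers close. It gives the time, the measured TCP pose, the force, the opening and the grip force at its end, in the units of the state.
- get_state(): the state, without advancing time (a new reading comes with each control period).
- capture(name): name is "scene" or "top"; returns a dict with "color" (384x512x3 uint8, red, green, blue), "K" (3x3 intrinsics, pixels), "extrinsics" (4x4, takes a point from camera to world coordinates). Camera axes: x right, y up, looking along -z (the intrinsics and any distortion apply to the point x, -y, -z); pixel columns grow to the right and rows downward; lengths in mm; the calibration is good to about 2 mm. A picture is of the moment at which its call begins. There is no depth.
- sign_off(): hands the job in; it is judged then, once.
The state is a dict: "time_s": time; "joints": joint angles; "dq": joint speeds; "tau": joint torques, N m; "eef_pos": TCP position; "ee_rot": TCP orientation; "ft_force": force on the tool from outside, world axes, zero at the start; "wrist_torque": the same for the moment, N m; "finger_gap": finger opening in mm; "finger_force": force on a finger pad.
Only numpy, scipy, OpenCV 4.12 (cv2) and the standard library are available. Lean on these libraries where they do the work, as an engineer would, in place of code of your own. Each camera call takes 0.05 s, during which the arm holds its last target. There are 200 camera calls.

## Working session

There is one attempt and no reset: what is moved stays moved. The work goes in short steps, Python scripts to look and compute and a tool call to move; the robot and the scene stay as the last step left them, time stands still between calls to the robot, and variables do not carry over. Pictures are saved under pics/ and viewed, at most 14 in all, crops included, and the job is handed in when it is done.

Besides the shell and the picture viewer there is one more tool, called after ">>>" as name(argument=value, ...), one argument or row to a line, values as JSON. step_arm: Moves the arm, as the interface text tells. Its arguments: {"type":"object","properties":{"series":{"type":"array","items":{"type":"array"}},"newtons":{"type":"number"}},"required":["series"]}

```bash
mkdir -p pics
python3 - <<'E'
from rig import *
import cv2,numpy as np
print(get_state(), pinch_z)
for n in("scene","top"):
    c=capture(n); cv2.imwrite(f"pics/{n}0.png",cv2.resize(c["color"][:,:,::-1],None,fx=1.5,fy=1.5)); print({k:v for k,v in c.items() if k!="color"})
E
```

```text
{'time_s': 0.0, 'joints': array([ 1.34201375e+00,  3.14221612e-01, -4.80613282e-02,  1.21017923e+00,
        5.51313242e-06,  1.57078966e+00]), 'dq': array([-0.00087343,  0.00018943,  0.0006984 , -0.00128173,  0.00171511,
        0.00083753]), 'tau': array([ 2.67703035e-03, -5.39590645e+01,  3.39748049e+01,  1.91646820e-02,
        2.61445884e-04,  3.40843279e-06]), 'eef_pos': array([135.93316608, 583.76489616, 195.84502184]), 'ee_rot': array([-3.58554742e-01, -3.12086639e+00,  2.59845419e-03]), 'ft_force': array([ 0.2236048 ,  0.71708245, -0.77356994]), 'wrist_torque': array([ 0.01264417,  0.0066271 , -0.04129056]), 'finger_force': 0.0, 'finger_gap': 84.96571744220817} 18.700000000000003
{'K': array([[476.15171475,   0.        , 261.01619686],
       [  0.        , 476.15171475, 188.24808504],
       [  0.        ,   0.        ,   1.        ]]), 'extrinsics': array([[ 8.78205549e-01,  3.55032077e-01, -3.20479700e-01,
         2.57232244e+02],
       [-4.78253654e-01,  6.59329073e-01, -5.80136722e-01,
        -5.04122381e+02],
       [ 5.33443799e-03,  6.62749876e-01,  7.48821839e-01,
         8.65240960e+02],
       [ 0.00000000e+00,  0.00000000e+00,  0.00000000e+00,
         1.00000000e+00]])}
{'K': array([[350.82254721,   0.        , 258.71805739],
       [  0.        , 350.82254721, 187.86096018],
       [  0.        ,   0.        ,   1.        ]]), 'extrinsics': array([[-1.77717013e-01,  9.63920238e-01, -1.98177796e-01,
         4.05128401e+02],
       [-9.84078582e-01, -1.74577120e-01,  3.33492794e-02,
         1.34100754e+02],
       [-2.45126360e-03,  2.00949259e-01,  9.79598585e-01,
         9.34326811e+02],
       [ 0.00000000e+00,  0.00000000e+00,  0.00000000e+00,
         1.00000000e+00]])}
```

View pics/top0.png

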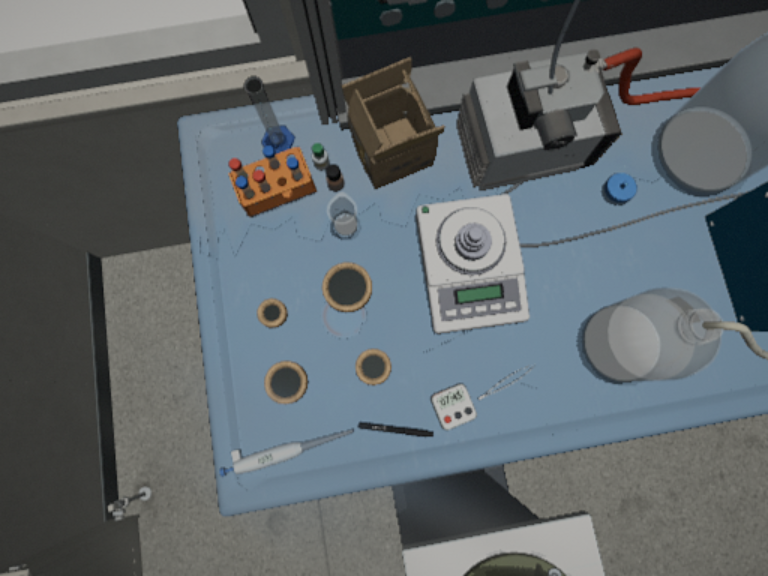

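View pics/scene0.png

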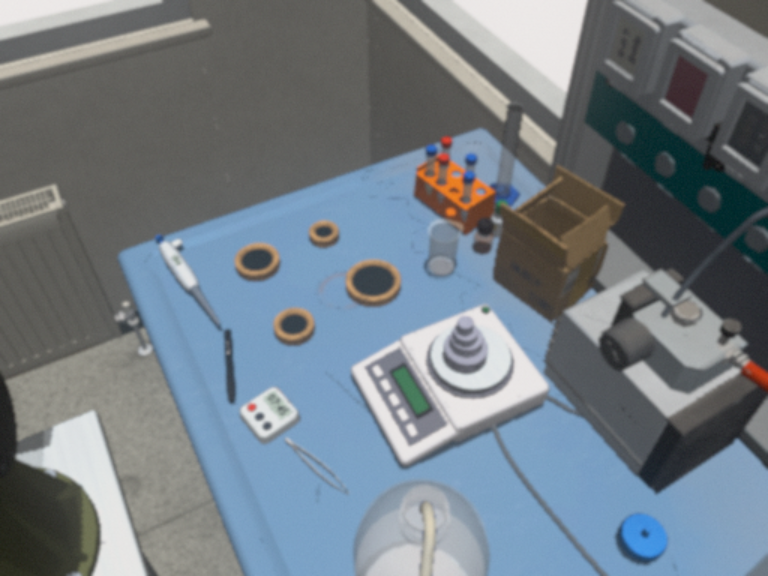

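Both views show the four cups on the left (top view, 768-px scale: 500 at (347,287), 200 at (286,382), 100 at (374,366), 50 at (272,313)). The stack is at (473,238) and the beaker at (344,220), beside cup_500. Next I fit the cups by silhouette and zoom on the stack.

```bash
cat > h.py <<'E'
from rig import *
import cv2,numpy as np
from scipy.optimize import least_squares
def proj(c,P):
    E=np.linalg.inv(c["extrinsics"]); p=np.atleast_2d(P)@E[:3,:3].T+E[:3,3]
    q=np.c_[p[:,0],-p[:,1],-p[:,2]]@c["K"].T
    return q[:,:2]/q[:,2:]
def back(c,uv,z):
    E=c["extrinsics"]; d=np.linalg.inv(c["K"])@[uv[0],uv[1],1]; d=E[:3,:3]@[d[0],-d[1],-d[2]]
    return E[:3,3]+d*(z-E[2,3])/d[2]
def circ(x,y,z,r,n=48):
    t=np.linspace(0,2*np.pi,n,endpoint=False); return np.c_[x+r*np.cos(t),y+r*np.sin(t),np.full(n,z)]
E
python3 - <<'E'
from h import *
cs={n:capture(n) for n in("top","scene")}
guess={"500":(347,287,44.5),"200":(286,382,36.5),"100":(374,366,31),"50":(272,313,25.5)}
for k,(u,v,R) in guess.items():
    g=back(cs["top"],(u/1.5,v/1.5),18)
    for n,c in cs.items():
        im=cv2.cvtColor(c["color"],cv2.COLOR_RGB2HSV)
        m=((im[...,0]<25)&(im[...,1]>70)).astype(np.uint8)
        q=proj(c,g)[0]; mm=np.zeros_like(m); cv2.circle(mm,tuple(int(a) for a in q),28 if R>30 else 20,1,-1); m&=mm
        nl,l,st,_=cv2.connectedComponentsWithStats(m); i=1+st[1:,4].argmax()
        hull=cv2.convexHull(np.argwhere(l==i)[:,::-1].astype(np.float32)); M=cv2.moments(hull); cen=np.array([M["m10"],M["m01"]])/M["m00"]
        def f(p):
            h=cv2.convexHull(proj(c,np.r_[circ(p[0],p[1],0,R),circ(p[0],p[1],18,R)]).astype(np.float32)); A=cv2.moments(h)
            return np.array([A["m10"],A["m01"]])/A["m00"]-cen, A["m00"]
        s=least_squares(lambda p:f(p)[0],g[:2],diff_step=1e-3)
        print(k,n,s.x.round(1),"area ratio",round(M["m00"]/f(s.x)[1],2))
for (n,u,v) in(("top",473,238),("scene",467,350)):
    c=cs[n]; u=int(u/1.5);v=int(v/1.5)
    cv2.imwrite(f"pics/z_{n}.png",cv2.resize(c["color"][v-38:v+38,u-50:u+50,::-1],None,fx=7.5,fy=7.5,interpolation=cv2.INTER_CUBIC)); print(n,u-50,v-38)
c=cs["top"];print("pan",back(c,(472/1.5,240/1.5),66), "beaker",back(c,(345/1.5,229/1.5),0))
for uv in((418,203),(513,197),(526,321),(433,332)): print(back(c,np.array(uv)/1.5,55).round())
E
```

```text
500 top [595.9 176.8] area ratio 0.9
500 scene [598.6 177.3] area ratio 0.77
200 top [450.5 307.3] area ratio 0.87
200 scene [451.9 308.8] area ratio 0.71
100 top [448.9 155.1] area ratio 0.87
100 scene [451.6 155.9] area ratio 0.7
50 top [573.7 315.6] area ratio 0.8
50 scene [576. 316.] area ratio 0.58
top 265 120
scene 261 195
pan [627.05496143 -49.78476297  66.        ] beaker [706.51786771 163.02275777   0.        ]
[713.  27.  55.]
[ 694. -140.   55.]
[ 476. -112.   55.]
[485.  45.  55.]
```

View pics/z_top.png

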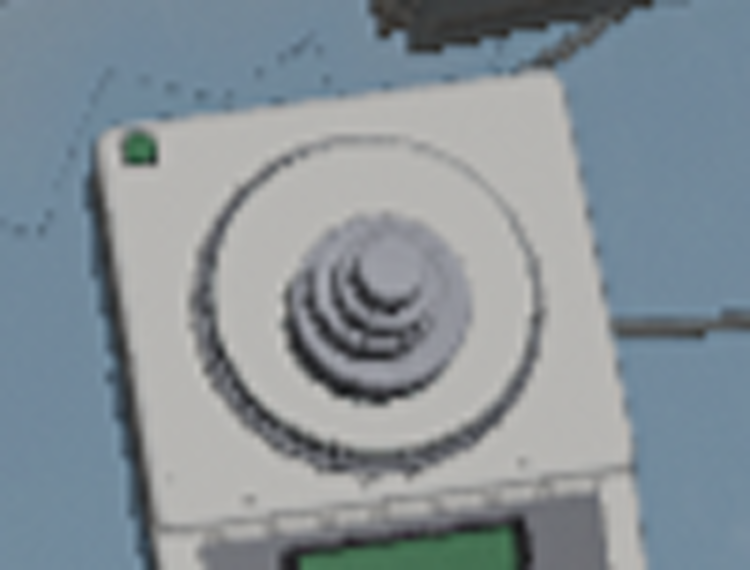

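View pics/z_scene.png

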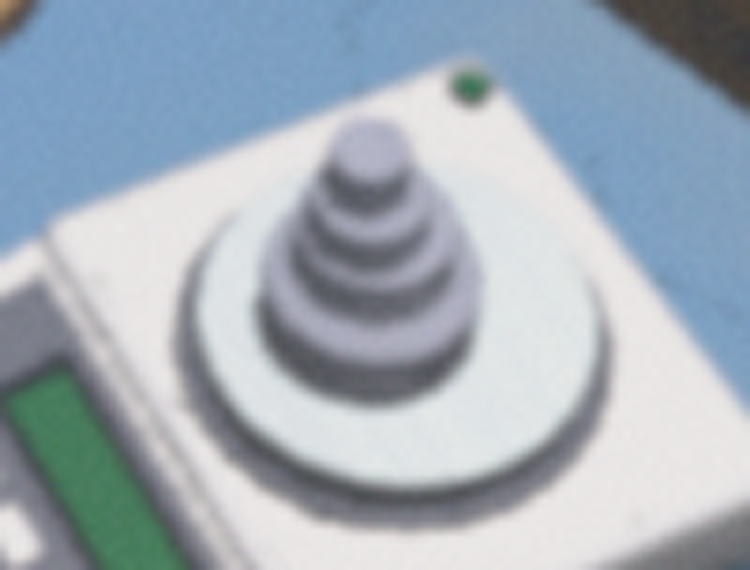

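The zooms show the stack clearly: w50's top face is at crop (389,270) in the top view and (370,152) in the scene view. I fit each disc and check with overlays.

```bash
cat > ov.py <<'E'
from h import *
cs={n:capture(n) for n in("top","scene")}
off={"top":(265,120),"scene":(261,195)}
H={"500":(66,88.5,30),"200":(88.5,105.5,22),"100":(105.5,120.5,16.5),"50":(120.5,137.5,11)}
px={"top":{"50":(389,270)},"scene":{"50":(370,152)}}
for n in cs:
    for k,p in px[n].items():
        print(n,k,back(cs[n],(np.array(p)+.5)/7.5-.5+off[n],H[k][1]).round(1))
# edge-based refine: maximise gradient along projected top circles
W={};C={}
def refine(c,z,r,g,rad=6,lower=None):
    gr=cv2.GaussianBlur(cv2.cvtColor(c["color"],cv2.COLOR_RGB2LAB).astype(np.float32),(0,0),.7)
    best=None
    for dx in np.arange(-rad,rad+.1,.5):
        for dy in np.arange(-rad,rad+.1,.5):
            a=proj(c,circ(g[0]+dx,g[1]+dy,z,r-1.2)).astype(np.float32);b=proj(c,circ(g[0]+dx,g[1]+dy,z,r+1.2)).astype(np.float32)
            A=cv2.remap(gr,a[:,0],a[:,1],1).reshape(-1,3);B=cv2.remap(gr,b[:,0],b[:,1],1).reshape(-1,3)
            s=np.minimum(np.linalg.norm(A-B,axis=1),40).mean()
            if best is None or s>best[0]: best=(s,g[0]+dx,g[1]+dy)
    return np.round(best,1)
g={"500":(597,177),"200":(451,308),"100":(450,155),"50":(575,316)}
RO={"500":44.5,"200":36.5,"100":31,"50":25.5}
for n,c in cs.items():
    im=c["color"].copy()
    im=cv2.resize(im,None,fx=4,fy=4,interpolation=cv2.INTER_CUBIC)
    def dr(x,y,z,r,col): cv2.polylines(im,[((proj(c,circ(x,y,z,r))+.5)*4-.5).round().astype(int)],True,col,1)
    for k in g:
        o=refine(c,18,RO[k],g[k]); i=refine(c,18,RO[k]-7,g[k]); print(n,"cup",k,"outer",o,"inner",i)
        m=(o[1:]+i[1:])/2; dr(*m,18,RO[k],(255,0,0)); dr(*m,18,RO[k]-7,(255,0,0))
    for k in("50","100","200","500"):
        w=refine(c,H[k][1],H[k][2],(622,-50),8); print(n,"w",k,w); dr(*w[1:],H[k][1],H[k][2],(255,0,0))
    pan=refine(c,66,55,(627,-50),8); print(n,"pan",pan)
    tiles=[]
    for k in g:
        q=(proj(c,[*g[k],18])[0]*4).astype(int); tiles.append(im[q[1]-100:q[1]+100,q[0]-120:q[0]+120])
    q=(proj(c,[622,-50,100])[0]*4).astype(int); st=cv2.resize(im[q[1]-100:q[1]+100,q[0]-75:q[0]+75],(300,400))
    cv2.imwrite(f"pics/ov_{n}.png",np.hstack([np.vstack([np.hstack(tiles[:2]),np.hstack(tiles[2:])]),st])[:,:,::-1])
E
python3 ov.py
```

```text
top 50 [618.7 -41.  137.5]
scene 50 [619.4 -46.1 137.5]
top cup 500 outer [ 14.9 598.  177. ] inner [ 20.9 591.  178. ]
top cup 200 outer [ 15.3 449.5 305.5] inner [ 19.8 449.  302.5]
top cup 100 outer [ 13.9 449.  155. ] inner [ 18.  446.  152.5]
top cup 50 outer [ 15.9 571.  312.5] inner [ 21.7 569.5 311. ]
top w 50 [ 13.1 619.5 -43. ]
top w 100 [ 12.4 624.  -47.5]
top w 200 [ 13.5 618.5 -42. ]
top w 500 [ 22.  617.  -43.5]
top pan [ 24.2 630.  -49.5]
scene cup 500 outer [ 15.4 597.  173. ] inner [ 17.1 599.5 177. ]
scene cup 200 outer [ 14.9 450.5 303. ] inner [ 16.4 445.  302. ]
scene cup 100 outer [ 17.  450.5 151.5] inner [ 18.1 444.  149. ]
scene cup 50 outer [ 13.8 574.  310.5] inner [ 14.5 577.  316.5]
scene w 50 [ 17.9 614.  -53. ]
scene w 100 [ 17.4 615.  -53.5]
scene w 200 [ 17.7 617.  -55. ]
scene w 500 [ 24. 614. -58.]
scene pan [ 22.6 630.  -53.5]
```

View pics/ov_top.png

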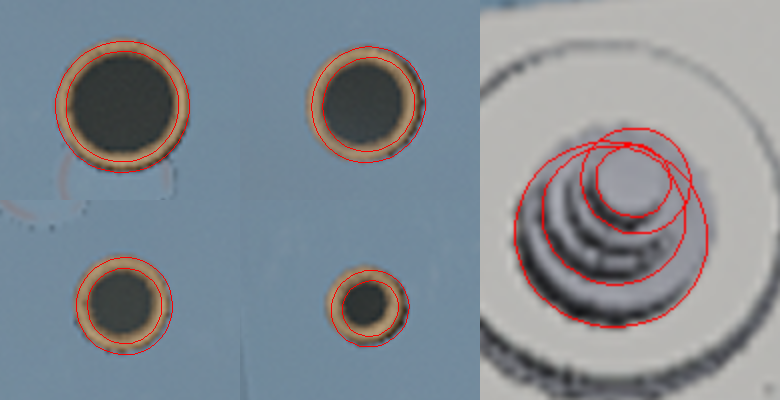

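View pics/ov_scene.png

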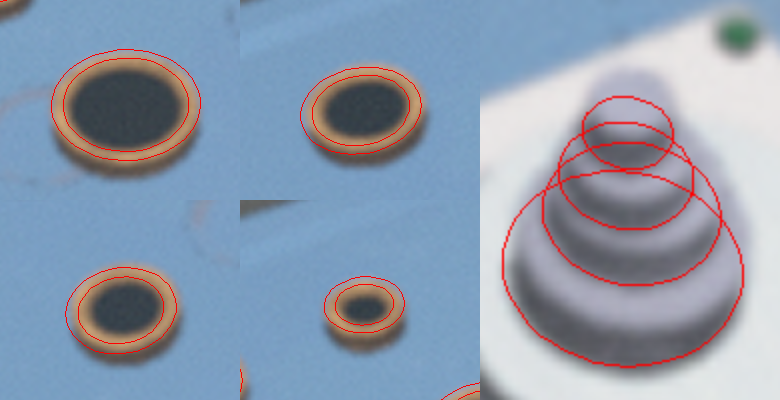

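>>> step_arm(
  series=[
    [[0, 0, -0.02], -6.5, 0.6],
    [[0, 0, -0.02], -6.6, 0.6],
  ],
  newtons=30,
)

```text
time_s: 0.47
eef_pos: [135.8, 583.2, 235.8]
ee_rot: [0.008, -3.141, 0.005]
ft_force: [1.2, 0.8, 0.1]
finger_gap: 63.8
finger_force: 0.0
```

```bash
python3 -c "
from rig import *;s=get_state();print(s)"
```

```text
{'time_s': 0.4667, 'joints': array([1.34203324e+00, 3.03180875e-01, 2.72047818e-02, 1.29816338e+00,
       4.43452887e-05, 1.33688004e+00]), 'dq': array([-4.33555838e-04, -7.12910103e-02,  4.96662600e-01,  5.28697718e-01,
        1.98195642e-04, -1.38483281e+00]), 'tau': array([-1.66558544e-03, -5.20760572e+01,  3.13383114e+01, -1.04738776e+00,
       -1.49150756e-04,  1.58879120e+00]), 'eef_pos': array([135.76778666, 583.16870117, 235.7574856 ]), 'ee_rot': array([ 0.0080924 , -3.14076841,  0.00509421]), 'ft_force': array([1.15178781, 0.77000473, 0.0803902 ]), 'wrist_torque': array([ 0.07380932, -0.01552735,  0.03242198]), 'finger_force': 0.0, 'finger_gap': 63.76132680174931}
```

The turn sign and joint 6 behave as expected. The overlays show the gradient fit drifting to the shadow edges: the red circles sit low on the stack in the scene view and off the felt. I switch to region fits, using the dark felt patch for the cups and the steel-coloured silhouette for the stack, per camera.

```bash
cat > fit.py <<'E'
from h import *
S=8
H={"500":(66,88.5,30),"200":(88.5,105.5,22),"100":(105.5,120.5,16.5),"50":(120.5,137.5,11)}
RW={"500":34,"200":26,"100":20.5,"50":15}
g={"500":(597,177),"200":(451,308),"100":(450,155),"50":(575,316)}
def poly(c,P,o,sh):
    m=np.zeros(sh,np.uint8); h=cv2.convexHull(((proj(c,P)-o+.5)*S-.5).round().astype(np.int32)); cv2.fillConvexPoly(m,h,1); return m
def cup(c,k):
    q=proj(c,[*g[k],14])[0].astype(int); o=q-25; im=c["color"][o[1]:o[1]+50,o[0]:o[0]+50]
    im=cv2.resize(im,None,fx=S,fy=S,interpolation=cv2.INTER_CUBIC).astype(int); v=im.max(2)
    m=((v<105)).astype(np.uint8); n,l,st,_=cv2.connectedComponentsWithStats(m); m=(l==l[25*S,25*S]).astype(np.uint8) 
    if l[25*S,25*S]==0: return None
    M=cv2.moments(m,True); cen=np.array([M["m10"],M["m01"]])/M["m00"]
    def f(p):
        a=poly(c,circ(*p,12,RW[k]),o,m.shape)&poly(c,circ(*p,14.5,RW[k]),o,m.shape); A=cv2.moments(a,True); return np.array([A["m10"],A["m01"]])/A["m00"]-cen,A["m00"]
    p=np.array(g[k],float)
    for _ in range(4):
        d=f(p)[0]/S; p-= (back(c,q+d,12)-back(c,q,12))[:2]
    return p.round(1),round(M["m00"]/f(p)[1],2)
if __name__=="__main__":
    for n in("top","scene"):
        c=capture(n)
        for k in g: print(n,k,*cup(c,k))
        q=proj(c,[620,-48,100])[0].astype(int); im=c["color"][q[1]-25:q[1]+25,q[0]-25:q[0]+25]
        lab=cv2.cvtColor(im,cv2.COLOR_RGB2LAB)
        for dy in(-9,-3,0,3,8): print([tuple(int(t) for t in lab[25+dy,x]) for x in range(6,46,3)])
E
python3 fit.py
```

```text
top 500 [597.4 177.3] 1.03
top 200 [450.4 308.5] 1.04
top 100 [449.9 155.5] 1.03
top 50 [574.9 315.9] 1.07
[(191, 128, 130), (189, 128, 130), (189, 128, 130), (189, 127, 130), (191, 128, 130), (158, 129, 125), (158, 129, 124), (163, 129, 125), (179, 128, 129), (189, 128, 130), (189, 128, 129), (188, 128, 129), (149, 128, 127), (189, 128, 130)]
[(188, 128, 129), (188, 128, 129), (191, 128, 130), (137, 129, 124), (135, 129, 124), (102, 129, 124), (164, 129, 124), (164, 129, 124), (155, 129, 124), (158, 129, 124), (187, 127, 130), (188, 128, 130), (190, 128, 130), (140, 128, 127)]
[(189, 128, 130), (189, 128, 129), (120, 127, 130), (99, 129, 124), (92, 129, 125), (86, 129, 125), (159, 129, 124), (168, 129, 124), (152, 129, 123), (148, 129, 124), (170, 129, 126), (189, 128, 130), (189, 127, 130), (136, 128, 126)]
[(189, 128, 130), (189, 128, 129), (111, 129, 129), (85, 129, 125), (153, 129, 124), (133, 128, 124), (100, 129, 124), (132, 129, 125), (139, 128, 124), (157, 129, 124), (152, 128, 126), (189, 128, 130), (188, 128, 129), (127, 128, 127)]
[(190, 128, 130), (190, 127, 130), (126, 
[... 802 characters left out ...]
), (229, 127, 126), (203, 127, 124), (150, 130, 121), (129, 131, 121), (96, 130, 122), (121, 130, 122), (135, 130, 121), (125, 129, 122), (148, 129, 121), (182, 132, 119), (199, 129, 123), (230, 127, 126), (230, 127, 126)]
[(229, 127, 127), (230, 127, 126), (179, 130, 121), (149, 130, 121), (116, 130, 122), (138, 130, 121), (115, 129, 123), (116, 129, 122), (146, 129, 121), (181, 131, 119), (143, 129, 121), (181, 130, 120), (228, 127, 127), (230, 127, 127)]
[(228, 127, 126), (223, 126, 126), (126, 129, 123), (175, 130, 120), (150, 130, 120), (108, 129, 122), (102, 129, 123), (109, 130, 123), (112, 129, 122), (129, 130, 121), (173, 132, 119), (184, 131, 120), (228, 127, 127), (231, 127, 127)]
```

```bash
cat > stack.py <<'E'
from fit import *
from scipy.optimize import differential_evolution
def stack(names,views=("top","scene"),disp=True):
    D=[]
    for n in views:
        c=capture(n); q=proj(c,[620,-48,100])[0].astype(int); o=q-25
        im=cv2.resize(c["color"][o[1]:o[1]+50,o[0]:o[0]+50],None,fx=S,fy=S,interpolation=cv2.INTER_CUBIC)
        lab=cv2.cvtColor(im,cv2.COLOR_RGB2LAB).astype(int)
        m=((lab[...,2]<(127.3 if n=="top" else 124.5))&(lab[...,0]<(176 if n=="top" else 208))&(lab[...,1]>127)).astype(np.uint8)
        m=cv2.morphologyEx(m,cv2.MORPH_OPEN,np.ones((9,9))); k,l,st,_=cv2.connectedComponentsWithStats(m); i=l[190:290,170:230].ravel(); i=np.bincount(i[i>0]).argmax()
        m=(l==i).astype(np.uint8); m=cv2.morphologyEx(m,cv2.MORPH_CLOSE,np.ones((25,25)))
        D.append((n,c,o,m,im))
    def ren(c,o,p,sh):
        a=np.zeros(sh,np.uint8)
        for j,k in enumerate(names):
            z0,z1,r=H[k]; x,y=p[2*j:2*j+2]; a|=poly(c,np.r_[circ(x,y,z0,r),circ(x,y,z1,r)],o,sh)
        return a
    for sub in ([D[0]],[D[1]],D):
        def f(p): return sum((1-(ren(c,o,p,m.shape)&m).sum()/(ren(c,o,p,m.shape)|m).sum()) for _,c,o,m,_ in sub)+1e-5*np.sum((p.reshape(-1,2)-p.reshape(-1,2).mean(0))**2)
        r=differential_evolution(f,[(605,635),(-65,-30)]*len(names),popsize=8,maxiter=70,seed=1,polish=False)
        print([d[0] for d in sub],round(r.fun,3),dict(zip(names,r.x.reshape(-1,2).round(1).tolist())))
    out=[]
    for n,c,o,m,im in D:
        v=im.copy(); cs,_=cv2.findContours(m,0,1); cv2.drawContours(v,cs,-1,(0,200,0),1)
        for j,k in enumerate(names): cv2.polylines(v,[((proj(c,circ(*r.x[2*j:2*j+2],H[k][1],H[k][2]))-o+.5)*S-.5).round().astype(int)],True,(255,0,0),1)
        out.append(v)
    return np.hstack(out)
if __name__=="__main__":
    cv2.imwrite("pics/st1.png",stack(["500","200","100","50"])[:,:,::-1])
E
python3 stack.py
```

```text
['top'] 0.07 {'500': [622.3, -47.7], '200': [615.9, -37.8], '100': [620.4, -48.9], '50': [615.7, -40.8]}
['scene'] 0.049 {'500': [625.3, -46.3], '200': [623.4, -46.5], '100': [620.7, -48.1], '50': [619.6, -46.1]}
['top', 'scene'] 0.145 {'500': [623.5, -48.2], '200': [623.7, -46.5], '100': [620.3, -47.5], '50': [620.2, -46.3]}
```

View pics/st1.png

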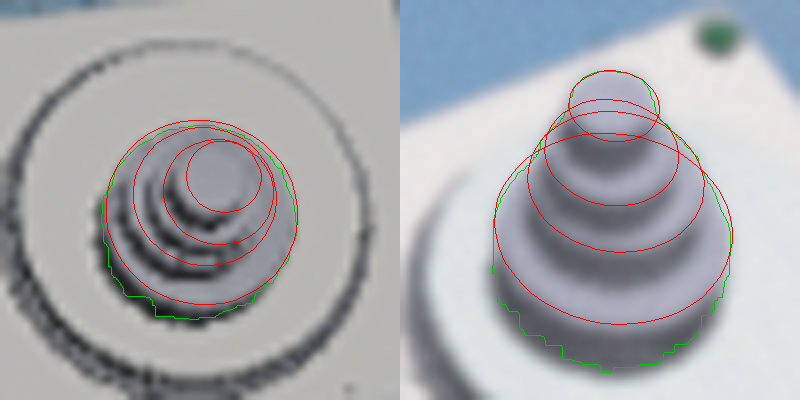

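The overlay fits well in both views: the contours hug the discs. Weights are at 50 (620,-46), 100 (620.5,-47.5), 200 (623,-46.5) and 500 (623.5,-48). I move over the stack.

>>> step_arm(
  series=[
    [[-0.0242, -0.0314, 0], 0, 0.5],
    [[-0.0242, -0.0314, 0], 0, 0.5],
    [[-0.0242, -0.0314, 0], 0, 0.5],
    [[-0.0242, -0.0314, 0], 0, 0.5],
    [[-0.0242, -0.0314, 0], 0, 0.5],
    [[-0.0242, -0.0314, 0], 0, 0.5],
    [[-0.0242, -0.0314, 0], 0, 0.5],
    [[-0.0242, -0.0314, 0], 0, 0.5],
    [[-0.0242, -0.0314, 0], 0, 0.5],
    [[-0.0242, -0.0314, 0], 0, 0.5],
    [[-0.0242, -0.0314, 0], 0, 0.5],
    [[-0.0242, -0.0314, 0], 0, 0.5],
    [[-0.0242, -0.0314, 0], 0, 0.5],
    [[-0.0242, -0.0314, 0], 0, 0.5],
    [[-0.0242, -0.0314, 0], 0, 0.5],
    [[-0.0242, -0.0314, 0], 0, 0.5],
    [[-0.0242, -0.0314, 0], 0, 0.5],
    [[-0.0242, -0.0314, 0], 0, 0.5],
    [[-0.0242, -0.0314, 0], 0, 0.5],
    [[-0.0242, -0.0314, 0], 0, 0.5],
  ],
)

```text
time_s: 2.33
eef_pos: [620.2, -45.6, 235.3]
ee_rot: [-0.003, -3.14, -0.0]
ft_force: [1.6, 0.7, 0.3]
finger_gap: 42.8
finger_force: 0.0
```

>>> step_arm(
  series=[
    [[0, 0, 0.02], 0, 0.5],
    [[0, 0, 0.02], 0, 0.5],
    [[0, 0, 0], 0, 0.5],
    [[0, 0, 0], 0, 0.5],
    [[0, 0, 0], 0, 0.5],
  ],
)

```text
time_s: 2.75
eef_pos: [619.7, -43.4, 197.0]
ee_rot: [-0.0, -3.141, -0.0]
ft_force: [-0.4, 0.8, -0.1]
finger_gap: 42.7
finger_force: 0.0
```

>>> step_arm(
  series=[
    [[0, -0.0025, 0.03], 0, 0.5],
    [[0, 0, 0.02], 0, 0.5],
    [[0, 0, 0.005], 0, 0.5],
    [[0, 0, 0], 0, 0.5],
    [[0, 0, 0], 0, 0.5],
  ],
)

```text
time_s: 3.17
eef_pos: [620.6, -45.9, 143.2]
ee_rot: [-0.0, 3.14, -0.0]
ft_force: [-0.5, -0.6, 1.0]
finger_gap: 42.8
finger_force: 0.0
```

Run:
```python
from h import *
o=[]
for n in("top","scene"):
    c=capture(n); q=proj(c,[620,-48,120])[0].astype(int); o.append(cv2.resize(c["color"][q[1]-40:q[1]+40,q[0]-40:q[0]+40,::-1],None,fx=5,fy=5,interpolation=cv2.INTER_CUBIC))
cv2.imwrite("pics/a1.png",np.hstack(o))
```

```text
(no output)
```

View pics/a1.png

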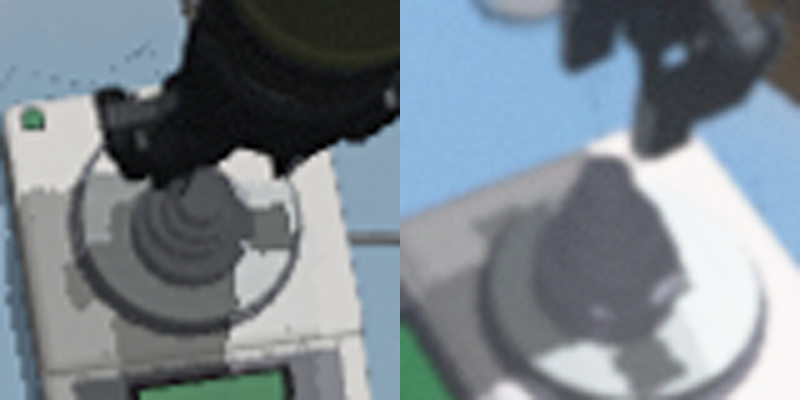

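Run:
```python
from h import *
c=capture("scene"); q=proj(c,[620,-48,120])[0].astype(int)
f=lambda P:((proj(c,P)-(q-40)+.5)*5-.5).round()
print(f([[620.6,-45.9,145],[620.6,-45.9+26,145],[620.6,-45.9-26,145],[620,-46,137.5]]))
print(get_state()["wrist_torque"])
```

```text
[[210. 163.]
 [175. 117.]
 [247. 210.]
 [208. 175.]]
[ 0.00282314  0.03430355 -0.03792153]
```

>>> step_arm(
  series=[
    [[0, 0, 0.008], 0, 0.5],
    [[0, 0, 0.007], 0, 0.5],
    [[0, 0, 0], 0, 0.5],
    [[0, 0, 0], 0, 0.5],
    [[0, 0, 0], 0, 0.4],
    [[0, 0, 0], 0, 0.3],
    [[0, 0, 0], 0, 0.2],
    [[0, 0, 0], 0, 0.2],
    [[0, 0, 0], 0, 0.2],
    [[0, 0, 0], 0, 0.2],
  ],
  newtons=25,
)

```text
time_s: 4.15
eef_pos: [620.1, -46.2, 126.8]
ee_rot: [0.0, 3.141, -0.0]
ft_force: [-0.7, 0.1, 0.2]
finger_gap: 17.3
finger_force: 0.0
```

Run:
```python
from h import *
o=[]
for n in("top","scene"):
    c=capture(n); q=proj(c,[620,-48,120])[0].astype(int); o.append(cv2.resize(c["color"][q[1]-40:q[1]+40,q[0]-40:q[0]+40,::-1],None,fx=5,fy=5,interpolation=cv2.INTER_CUBIC))
cv2.imwrite("pics/a2.png",np.hstack(o))
```

```text
(no output)
```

View pics/a2.png

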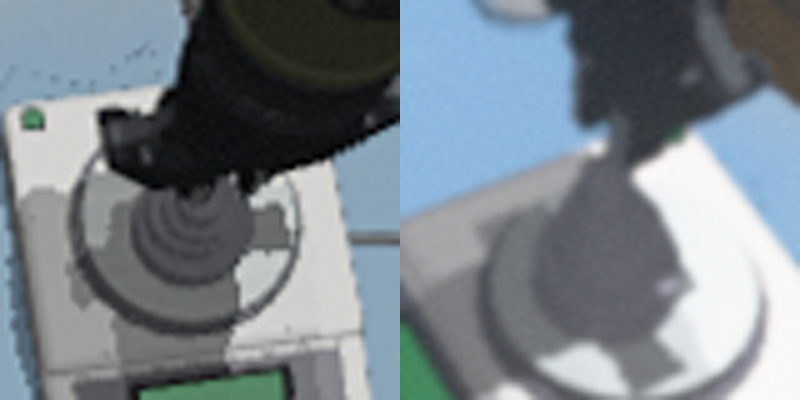

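The fingers closed to 17 mm on nothing, so something is off in position. I triangulate the fingertip from both views of a1: the +y finger tip is at (130,172) in the top view and (190,65) in the scene view.

Run:
```python
from h import *
cs={n:capture(n) for n in("top","scene")}
def px(n,p): c=cs[n]; return (np.array(p)+.5)/5-.5+proj(c,[620,-48,120])[0].astype(int)-40
def tri(a,b):
    u={"top":px("top",a),"scene":px("scene",b)}
    return least_squares(lambda P:np.r_[[proj(cs[n],P)[0]-u[n] for n in cs]].ravel(),[620,-46,140])
for a,b in (((130,172),(190,65)),((110,175),(175,70))):
    s=tri(a,b); print(s.x.round(1),s.fun.round(1))
for n in cs:
    q=proj(cs[n],[620,-48,120])[0].astype(int)-40
    print(n,((proj(cs[n],[[620,-46+26,145],[620,-46-26,145],[620,-46,137.5]])-q+.5)*5-.5).round())
print(get_state()["eef_pos"],get_state()["joints"])
```

```text
[633.1  -8.3 157.3] [ 0.  -0.4 -0.3  0.1]
[ 6.341e+02 -1.000e-01  1.464e+02] [-0.   0.6  0.5 -0.2]
top [[157. 200.]
 [266. 181.]
 [209. 195.]]
scene [[174. 118.]
 [246. 210.]
 [208. 175.]]
[620.0234304  -46.24019595 126.75279844] [-7.44162040e-02  3.87966539e-01 -1.03545624e-01  1.07916514e+00
 -4.10521745e-05 -7.42495040e-02]
```

The triangulated corner is about 10 mm above where the nominal tip should be, so the fingers ride higher than the TCP. I find the grip height by touch, with small steps down and a light closure each time.

>>> step_arm(
  series=[
    [[0, 0, 0], 0, 0.42],
    [[0, 0, 0.004], 0, 0.42],
    [[0, 0, 0], 0, 0.42],
    [[0, 0, 0], 0, 0.42],
    [[0, 0, 0], 0, 0.2],
    [[0, 0, 0], 0, 0.2],
    [[0, 0, 0], 0, 0.2],
    [[0, 0, 0], 0, 0.2],
    [[0, 0, 0], 0, 0.2],
  ],
  newtons=20,
)

```text
time_s: 5.1
eef_pos: [620.0, -46.2, 122.8]
ee_rot: [0.0, 3.141, -0.0]
ft_force: [-0.1, -0.5, -0.2]
finger_gap: 17.5
finger_force: 0.0
```

Run:
```python
from h import *
o=[]
for n in("top","scene"):
    c=capture(n); q=proj(c,[620,-46,130])[0].astype(int); im=c["color"][q[1]-28:q[1]+28,q[0]-28:q[0]+28,::-1]
    im=(255*(im/255)**.5).astype(np.uint8); o.append(cv2.resize(im,(400,400),interpolation=cv2.INTER_CUBIC))
    f=lambda P:((proj(c,P)-(q-28)+.5)*400/56-.5).round().tolist()
    print(n,"w50 top",f([620,-46,137.5]),"tip +y,-y",f([[620,-37,123],[620,-55,123]]))
cv2.imwrite("pics/a3.png",np.hstack(o))
```

```text
top w50 top [[213.0, 201.0]] tip +y,-y [[180.0, 218.0], [232.0, 209.0]]
scene w50 top [[211.0, 187.0]] tip +y,-y [[189.0, 197.0], [224.0, 242.0]]
```

View pics/a3.png

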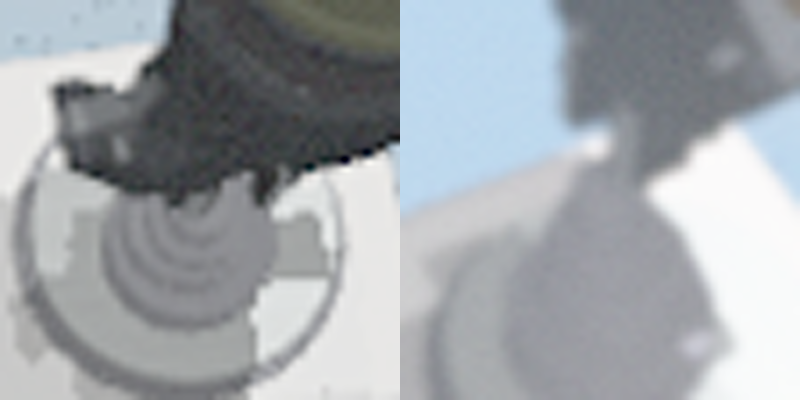

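In this view the visible fingertips are about 20 mm above the reported TCP, near z≈142, which is just above w50's top. I keep feeling downward.

>>> step_arm(
  series=[
    [[0, 0, 0], 0, 0.42],
    [[0, 0, 0.004], 0, 0.42],
    [[0, 0, 0], 0, 0.42],
    [[0, 0, 0], 0, 0.42],
    [[0, 0, 0], 0, 0.2],
    [[0, 0, 0], 0, 0.2],
    [[0, 0, 0], 0, 0.2],
    [[0, 0, 0], 0, 0.2],
    [[0, 0, 0], 0, 0.2],
  ],
)

```text
time_s: 5.95
eef_pos: [620.0, -46.2, 118.8]
ee_rot: [0.0, 3.141, -0.0]
ft_force: [0.2, 0.8, -0.5]
finger_gap: 17.2
finger_force: 0.0
```

>>> step_arm(
  series=[
    [[0, 0, 0], 0, 0.42],
    [[0, 0, 0.003], 0, 0.42],
    [[0, 0, 0], 0, 0.42],
    [[0, 0, 0], 0, 0.42],
    [[0, 0, 0], 0, 0.2],
    [[0, 0, 0], 0, 0.2],
    [[0, 0, 0], 0, 0.2],
    [[0, 0, 0], 0, 0.2],
    [[0, 0, 0], 0, 0.2],
  ],
)

```text
time_s: 6.7
eef_pos: [620.0, -46.2, 115.8]
ee_rot: [0.0, 3.141, -0.0]
ft_force: [-1.2, -0.1, -0.9]
finger_gap: 17.2
finger_force: 0.0
```

>>> step_arm(
  series=[
    [[0, 0, 0], 0, 0.42],
    [[0, 0, 0.004], 0, 0.42],
    [[0, 0, 0], 0, 0.42],
    [[0, 0, 0], 0, 0.42],
    [[0, 0, 0], 0, 0.2],
    [[0, 0, 0], 0, 0.2],
    [[0, 0, 0], 0, 0.2],
    [[0, 0, 0], 0, 0.2],
    [[0, 0, 0], 0, 0.2],
  ],
)

```text
time_s: 7.45
eef_pos: [620.0, -46.2, 111.8]
ee_rot: [0.0, 3.141, 0.0]
ft_force: [0.3, -0.2, -0.5]
finger_gap: 16.9
finger_force: 0.0
```

Run:
```python
from h import *
o=[]
for n in("top","scene"):
    c=capture(n); q=proj(c,[620,-46,130])[0].astype(int); im=c["color"][q[1]-28:q[1]+28,q[0]-28:q[0]+28,::-1]
    im=(255*np.clip(im/110,0,1)**.6).astype(np.uint8); o.append(cv2.resize(im,(400,400),interpolation=cv2.INTER_CUBIC))
cv2.imwrite("pics/a4.png",np.hstack(o))
```

```text
(no output)
```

View pics/a4.png

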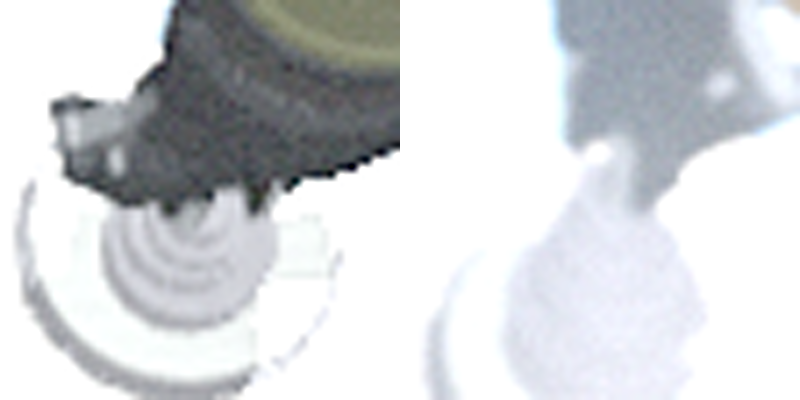

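Run:
```python
from h import *
for n in("top","scene"):
    c=capture(n); q=proj(c,[620,-46,130])[0].astype(int)
    f=lambda P:((proj(c,P)-(q-28)+.5)*400/56-.5).round().astype(int).tolist()
    for z in(112,122,132,142,152):
        print(n,z,"+y in",f([[609,-37.7,z],[631,-37.7,z]]),"-y in",f([[609,-54.7,z],[631,-54.7,z]]),"+y out",f([[609,-26,z],[631,-26,z]]))
```

```text
top 112 +y in [[184, 258], [170, 196]] -y in [[232, 249], [219, 188]] +y out [[150, 263], [137, 202]]
top 122 +y in [[188, 249], [174, 188]] -y in [[238, 241], [224, 179]] +y out [[154, 255], [141, 194]]
top 132 +y in [[193, 241], [179, 179]] -y in [[243, 232], [229, 170]] +y out [[158, 247], [145, 185]]
top 142 +y in [[197, 233], [183, 170]] -y in [[248, 224], [234, 161]] +y out [[163, 239], [149, 176]]
top 152 +y in [[202, 224], [188, 160]] -y in [[254, 215], [239, 151]] +y out [[167, 230], [153, 166]]
scene 112 +y in [[154, 237], [221, 208]] -y in [[187, 281], [254, 250]] +y out [[132, 208], [198, 179]]
scene 122 +y in [[157, 215], [224, 186]] -y in [[190, 259], [257, 228]] +y out [[134, 186], [201, 157]]
scene 132 +y in [[159, 193], [227, 163]] -y in [[192, 236], [261, 206]] +y out [[137, 164], [204, 134]]
scene 142 +y in [[162, 170], [230, 140]] -y in [[195, 214], [264, 183]] +y out [[139, 141], [207, 111]]
scene 152 +y in [[165, 147], [233, 117]] -y in [[198, 191], [268, 160]] +y out [[142, 118], [210, 88]]
```

>>> step_arm(
  series=[
    [[0, 0, 0], 0, 0.42],
    [[0, 0, 0.004], 0, 0.42],
    [[0, 0, 0], 0, 0.42],
    [[0, 0, 0], 0, 0.42],
    [[0, 0, 0], 0, 0.2],
    [[0, 0, 0], 0, 0.2],
    [[0, 0, 0], 0, 0.2],
    [[0, 0, 0], 0, 0.2],
    [[0, 0, 0], 0, 0.2],
  ],
)

```text
time_s: 8.4
eef_pos: [620.0, -46.2, 107.8]
ee_rot: [0.0, 3.141, -0.0]
ft_force: [0.6, -0.7, -0.7]
finger_gap: 17.1
finger_force: 0.0
```

>>> step_arm(
  series=[
    [[0, 0, -0.03], 0, 0.42],
    [[0, 0, -0.03], 0, 0.3],
    [[0.02, 0.02, 0], 0, 0],
    [[0.02, 0.03, 0], 0, 0],
    [[0.02, 0.03, 0], 0, 0],
    [[0.02, 0.03, 0], 0, 0],
    [[0.02, 0.026, 0], 0, 0],
    [[0, 0, 0], 0, 0],
    [[0, 0, 0], 0, 0],
    [[0, 0, 0], 0, 0],
    [[0, 0, 0], 0, 0],
  ],
)

```text
time_s: 9.32
eef_pos: [520.9, 89.1, 167.8]
ee_rot: [0.002, 3.141, -0.0]
ft_force: [0.3, -0.1, 0.3]
finger_gap: -0.3
finger_force: 0.0
```

Run:
```python
from h import *
P=get_state()["eef_pos"]; o=[]; print(P)
for n in("top","scene"):
    c=capture(n); q=proj(c,P)[0].astype(int); im=c["color"][q[1]-40:q[1]+40,q[0]-40:q[0]+40,::-1]
    im=(255*np.clip(im/200,0,1)**.6).astype(np.uint8); im=cv2.resize(im,(400,400),interpolation=cv2.INTER_CUBIC)
    f=lambda P:((proj(c,P)-(q-40)+.5)*5-.5).round().astype(int)
    print(n,f(P),f(P+[0,0,19]),f(P+[11,0,0]),f(P+[-11,0,0])); o.append(im)
    cv2.circle(im,tuple(int(a) for a in f(P)[0]),3,(0,0,255),1)
cv2.imwrite("pics/b1.png",np.hstack(o))
```

```text
[520.88127376  89.09012838 167.80999901]
top [[204 205]] [[205 198]] [[199 180]] [[208 229]]
scene [[202 207]] [[200 174]] [[227 197]] [[177 217]]
```

View pics/b1.png

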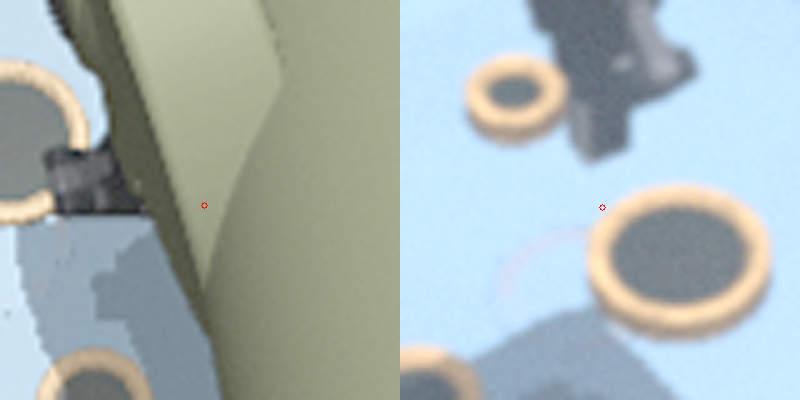

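The picture settles it. With the fingers shut, the tip's bottom face is near scene (603,140) while the reported TCP projects to (602,207). The real tips are about 37 mm above the reported TCP, with no sideways offset visible. I go back over w50 and probe at TCP ≈ 98.

>>> step_arm(
  series=[
    [[-0.02, -0.027, 0], 0, 0.3],
    [[-0.02, -0.027, 0], 0, 0.42],
    [[-0.02, -0.027, 0], 0, 0.42],
    [[-0.02, -0.027, 0], 0, 0.42],
    [[-0.02, -0.028, 0], 0, 0.42],
    [[0, 0, 0.03], 0, 0.42],
    [[0, 0, 0.03], 0, 0.42],
    [[0, 0, 0.004], 0, 0.42],
    [[0, 0, 0.004], 0, 0.42],
    [[0, 0, 0], 0, 0.42],
    [[0, 0, 0], 0, 0.42],
    [[0, 0, 0], 0, 0.2],
    [[0, 0, 0], 0, 0.2],
    [[0, 0, 0], 0, 0.2],
    [[0, 0, 0], 0, 0.2],
    [[0, 0, 0], 0, 0.2],
  ],
)

```text
time_s: 10.75
eef_pos: [621.3, -46.0, 101.7]
ee_rot: [-0.0, 3.138, 0.0]
ft_force: [-0.1, 0.7, 6.3]
finger_gap: 18.9
finger_force: 19.9
```

>>> step_arm(
  series=[
    [[0, 0, 0], 0, 0.42],
    [[0, 0, 0.003], 0, 0.42],
    [[0, 0, 0], 0, 0.42],
    [[0, 0, 0], 0, 0.42],
    [[0, 0, 0], 0, 0.2],
    [[0, 0, 0], 0, 0.2],
    [[0, 0, 0], 0, 0.2],
    [[0, 0, 0], 0, 0.2],
    [[0, 0, 0], 0, 0.2],
  ],
)

```text
time_s: 11.5
eef_pos: [619.9, -46.2, 96.6]
ee_rot: [-0.0, -3.141, 0.0]
ft_force: [-0.3, 0.2, -0.2]
finger_gap: 20.3
finger_force: 19.6
```

Contact: the fingers grip at TCP 96.6, only a few mm down on w50. I reopen, go 5 mm deeper and re-grip.

>>> step_arm(
  series=[
    [[0, 0, 0], 0, 0.42],
    [[0, 0, 0.003], 0, 0.42],
    [[0, 0, 0.002], 0, 0.42],
    [[0, 0, 0], 0, 0.42],
    [[0, 0, 0], 0, 0.42],
    [[0, 0, 0], 0, 0.2],
    [[0, 0, 0], 0, 0.2],
    [[0, 0, 0], 0, 0.2],
    [[0, 0, 0], 0, 0.2],
    [[0, 0, 0], 0, 0.2],
  ],
  newtons=30,
)

```text
time_s: 12.33
eef_pos: [620.1, -46.2, 91.9]
ee_rot: [0.0, 3.141, -0.0]
ft_force: [-0.3, -0.7, 0.3]
finger_gap: 20.3
finger_force: 29.4
```

Run:
```python
from rig import *
s=get_state();print({k:s[k] for k in("eef_pos","ft_force","wrist_torque","finger_gap","finger_force")})
```

```text
{'eef_pos': array([620.12333912, -46.22684124,  91.85309636]), 'ft_force': array([-0.33726427, -0.69538808,  0.29507779]), 'wrist_torque': array([-0.0028105 , -0.01420619,  0.04182641]), 'finger_gap': 20.262830429220557, 'finger_force': 29.388563632965088}
```

>>> step_arm(
  series=[
    [[0, 0, -0.005], 0, 0.2],
    [[0, 0, -0.015], 0, 0.2],
    [[0, 0, -0.03], 0, 0.2],
    [[0.0022, 0.018, 0], 0, 0.2],
    [[0.0037, 0.03, 0], 0, 0.2],
    [[0.0037, 0.03, 0], 0, 0.2],
    [[0.0037, 0.03, 0], 0, 0.2],
    [[0.0037, 0.03, 0], 0, 0.2],
    [[0.0037, 0.03, 0], 0, 0.2],
    [[0.0037, 0.03, 0], 0, 0.2],
    [[0.0037, 0.03, 0], 0, 0.2],
    [[0.0037, 0.03, 0], 0, 0.2],
    [[0.0037, 0.03, 0], 0, 0.2],
    [[0.0037, 0.03, 0], 0, 0.2],
    [[0.0037, 0.03, 0], 0, 0.2],
    [[0.0017, 0.013, 0], 0, 0.2],
    [[0, 0, 0], 0, 0.2],
    [[0, 0, 0], 0, 0.2],
    [[0, 0, 0], 0, 0.2],
  ],
)

```text
time_s: 13.92
eef_pos: [575.5, 313.7, 141.7]
ee_rot: [-0.001, -3.141, 0.001]
ft_force: [-0.1, -0.3, -0.6]
finger_gap: 20.4
finger_force: 29.5
```

Run:
```python
from stack import *
H.pop("50")
stack(["500","200","100"])
c=capture("scene")
o=np.array([0,0]);P=get_state()["eef_pos"]; q=proj(c,P+[0,0,30])[0].astype(int); im=c["color"][q[1]-40:q[1]+40,q[0]-40:q[0]+40,::-1]
f=lambda P:((proj(c,P)-(q-40)+.5)*7-.5).round().astype(int)
print(P,"w50 underside ctr",f(P+[0,0,28.7]),"top",f(P+[0,0,45.7]))
im=(255*np.clip(im/200,0,1)**.6).astype(np.uint8); cv2.imwrite("pics/b2.png",cv2.resize(im,(560,560),interpolation=cv2.INTER_CUBIC))
```

```text
['top'] 0.346 {'500': [622.9, -48.1], '200': [620.5, -41.1], '100': [618.9, -43.2]}
['scene'] 0.075 {'500': [625.8, -45.8], '200': [617.7, -50.2], '100': [619.2, -48.9]}
['top', 'scene'] 0.448 {'500': [623.8, -47.6], '200': [618.8, -51.1], '100': [619.0, -49.2]}
[575.76126759 313.39889187 141.81803518] w50 underside ctr [[284 290]] top [[280 249]]
```

View pics/b2.png

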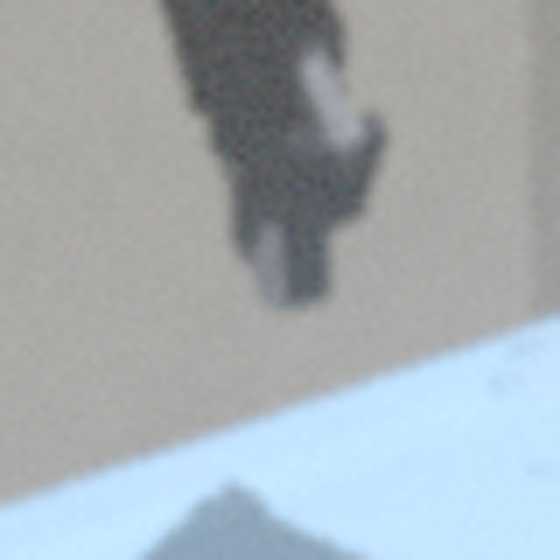

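The scene view shows w50 (light patch at (255-285, 220-305)) held upright between the fingers, with its underside where expected. I lower it into cup_50.

>>> step_arm(
  series=[
    [[0, 0.001, 0.02], 0, 0.2],
    [[0, 0, 0.035], 0, 0.2],
    [[0, 0, 0.035], 0, 0.2],
    [[0, 0, 0.03], 0, 0.2],
    [[0, 0, 0.02], 0, 0.2],
    [[0, 0, 0], 0, 0.2],
    [[0, 0, 0], 0, 0.2],
    [[0, 0, 0], 0, 0.2],
  ],
)

```text
time_s: 14.73
eef_pos: [576.7, 315.8, 3.4]
ee_rot: [0.002, 3.14, 0.002]
ft_force: [0.4, 0.2, 0.6]
finger_gap: 20.1
finger_force: 29.5
```

>>> step_arm(
  series=[
    [[0, 0, 0.005], 0, 0.2],
    [[0, 0, 0.004], 0, 0.2],
    [[0, 0, 0.003], 0, 0.2],
    [[0, 0, 0.002], 0, 0.2],
    [[0, 0, 0.002], 0, 0.2],
    [[0, 0, 0], 0, 0.2],
    [[0, 0, 0], 0, 0.2],
  ],
)

```text
time_s: 15.32
eef_pos: [575.3, 315.8, -14.4]
ee_rot: [-0.0, -3.141, 0.0]
ft_force: [0.2, -0.1, 0.1]
finger_gap: 20.5
finger_force: 29.5
```

>>> step_arm(
  series=[
    [[0, 0, 0.0015], 0, 0.2],
    [[0, 0, 0], 0, 0.2],
    [[0, 0, 0], 0, 0.2],
    [[0, 0, 0.001], 0, 0.2],
    [[0, 0, 0], 0, 0.2],
    [[0, 0, 0], 0, 0.2],
  ],
)

```text
time_s: 15.82
eef_pos: [575.6, 315.9, -16.4]
ee_rot: [0.0, 3.141, 0.0]
ft_force: [-0.1, -0.6, 3.5]
finger_gap: 20.4
finger_force: 31.2
```

Contact at exactly the seating height, so w50 is on the felt. I release and rise.

>>> step_arm(
  series=[
    [[0, 0, 0], 0, 0.3],
    [[0, 0, 0], 0, 0.35],
    [[0, 0, 0], 0, 0.4],
    [[0, 0, -0.005], 0, 0.4],
    [[0, 0, -0.03], 0, 0.4],
    [[0, 0, -0.04], 0, 0.4],
    [[0, 0, -0.04], 0, 0.5],
    [[0, 0, -0.03], 0, 0.55],
    [[0, 0, 0], 0, 0.55],
    [[0, 0, 0], 0, 0.55],
  ],
)

```text
time_s: 16.65
eef_pos: [577.3, 316.8, 131.3]
ee_rot: [0.0, 3.137, 0.004]
ft_force: [-0.1, -0.4, -0.1]
finger_gap: 46.8
finger_force: 0.0
```

```bash
cat > chk.py <<'E'
import sys
from h import *
k,z0,R=sys.argv[1],12,0
wc={"500":(597.7,176.5,30,22.5),"200":(451,307.4,22,17),"100":(450.5,154.6,16.5,15),"50":(575.2,315,11,17)}[k]
for n in("top","scene"):
    c=capture(n); x,y,r,h=wc; S=6
    q=proj(c,[x,y,20])[0].astype(int); o=q-25
    lab=cv2.cvtColor(cv2.resize(c["color"][o[1]:o[1]+50,o[0]:o[0]+50],None,fx=S,fy=S,interpolation=cv2.INTER_CUBIC),cv2.COLOR_RGB2LAB).astype(int)
    # steel: neutral-ish and brighter than felt
    m=((lab[...,0]>95)&(abs(lab[...,2]-123)<6)&(abs(lab[...,1]-130)<4)).astype(np.uint8)
    m=cv2.morphologyEx(m,cv2.MORPH_OPEN,np.ones((5,5))); a,l,st,cc=cv2.connectedComponentsWithStats(m)
    t=((proj(c,[x,y,12+h])[0]-o+.5)*S-.5)
    T=cv2.contourArea(cv2.convexHull(((proj(c,circ(x,y,12+h,r))-o+.5)*S).astype(np.float32)))
    for i in range(1,a):
        if st[i,4]>.25*T and st[i,4]<1.9*T and np.linalg.norm(cc[i]-t)<90: print(n,"area/topface",round(st[i,4]/T,2),"centre@top",back(c,(cc[i]+.5)/S-.5+o,12+h).round(1))
E
python3 chk.py 50
```

```text
(no output)
```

>>> step_arm(
  series=[
    [[-0.0037, -0.0303, 0], 0, 0.55],
    [[-0.0037, -0.0303, 0], 0, 0.55],
    [[-0.0037, -0.0303, 0], 0, 0.55],
    [[-0.0037, -0.0303, 0], 0, 0.55],
    [[-0.0037, -0.0303, 0], 0, 0.55],
    [[-0.0037, -0.0303, 0], 0, 0.55],
    [[-0.0037, -0.0303, 0], 0, 0.55],
    [[-0.0037, -0.0303, 0], 0, 0.55],
    [[-0.0037, -0.0303, 0], 0, 0.55],
    [[-0.0037, -0.0303, 0], 0, 0.55],
    [[-0.0037, -0.0303, 0], 0, 0.55],
    [[-0.0037, -0.0303, 0], 0, 0.55],
    [[0, 0, 0], 0, 0.55],
    [[0, 0, 0], 0, 0.55],
    [[0, 0, 0], 0, 0.55],
    [[0, 0, 0], 0, 0.55],
  ],
)

```text
time_s: 18.08
eef_pos: [619.0, -46.8, 127.2]
ee_rot: [0.001, -3.14, -0.001]
ft_force: [0.7, -0.2, 0.7]
finger_gap: 47.2
finger_force: 0.0
```

```bash
sed -i 's/    m=cv2.morph/    if n=="top": print([tuple(int(v) for v in lab[int((proj(c,[x+d,y,12+h])[0]-o)[1]*S),int((proj(c,[x+d,y,12+h])[0]-o)[0]*S)]) for d in (-40,-28,-20,-13,-8,0,8,13,20,28)])\n    m=cv2.morph/' chk.py; python3 chk.py 50
```

```text
[(169, 124, 114), (144, 132, 150), (131, 131, 145), (110, 129, 124), (199, 129, 124), (192, 129, 124), (184, 129, 123), (149, 132, 150), (159, 129, 128), (170, 123, 115)]
top area/topface 1.1 centre@top [574.7 316.4  29. ]
scene area/topface 1.65 centre@top [572.5 305.   29. ]
```

w50 sits within 1 mm of cup_50's centre. Next is w100.

>>> step_arm(
  series=[
    [[-0.001, -0.001, 0.025], 0, 0.55],
    [[0, 0, 0.018], 0, 0.55],
    [[0, 0, 0.006], 0, 0.55],
    [[0, 0, 0.002], 0, 0.55],
    [[0, 0, 0], 0, 0.55],
    [[0, 0, 0], 0, 0.55],
    [[0, 0, 0], 0, 0.45],
    [[0, 0, 0], 0, 0.3],
    [[0, 0, 0], 0, 0.3],
    [[0, 0, 0], 0, 0.3],
    [[0, 0, 0], 0, 0.3],
  ],
  newtons=35,
)

```text
time_s: 19.1
eef_pos: [621.9, -48.5, 78.8]
ee_rot: [-0.0, 3.139, 0.001]
ft_force: [-1.4, 1.9, 6.0]
finger_gap: 30.9
finger_force: 34.3
```

>>> step_arm(
  series=[
    [[0, 0, 0], 0, 0.55],
    [[0, 0, 0], 0, 0.55],
    [[0, 0, 0.002], 0, 0.55],
    [[0, 0, 0.002], 0, 0.55],
    [[0, 0, 0], 0, 0.55],
    [[0, 0, 0], 0, 0.55],
  ],
)

```text
time_s: 19.6
eef_pos: [620.4, -48.9, 72.7]
ee_rot: [-0.0, -3.141, 0.0]
ft_force: [-0.9, 0.1, 0.3]
finger_gap: 47.2
finger_force: 0.0
```

>>> step_arm(
  series=[
    [[0, 0, 0], 0, 0.45],
    [[0, 0, 0], 0, 0.3],
    [[0, 0, 0], 0, 0.3],
    [[0, 0, 0], 0, 0.3],
    [[0, 0, 0], 0, 0.3],
    [[0, 0, 0], 0, 0.3],
  ],
)

```text
time_s: 20.1
eef_pos: [620.9, -48.8, 73.3]
ee_rot: [0.0, 3.141, -0.0]
ft_force: [-0.8, 0.6, 1.2]
finger_gap: 31.2
finger_force: 34.8
```

A deeper grip by 2 mm gives a safer hold on w100.

>>> step_arm(
  series=[
    [[0, 0, 0], 0, 0.55],
    [[0, 0, 0], 0, 0.55],
    [[0, 0, 0.002], 0, 0.55],
    [[0, 0, 0], 0, 0.55],
    [[0, 0, 0], 0, 0.55],
    [[0, 0, 0], 0, 0.45],
    [[0, 0, 0], 0, 0.3],
    [[0, 0, 0], 0, 0.3],
    [[0, 0, 0], 0, 0.3],
    [[0, 0, 0], 0, 0.3],
    [[0, 0, 0], 0, 0.3],
  ],
)

```text
time_s: 21.02
eef_pos: [621.0, -48.9, 71.4]
ee_rot: [0.0, 3.141, -0.0]
ft_force: [0.3, -0.3, 1.1]
finger_gap: 31.3
finger_force: 34.9
```

>>> step_arm(
  series=[
    [[0, 0, -0.003], 0, 0.3],
    [[0, 0, -0.007], 0, 0.3],
    [[0, 0, -0.01], 0, 0.3],
    [[0, 0, 0], 0, 0.3],
    [[0, 0, 0], 0, 0.3],
  ],
)

```text
time_s: 21.43
eef_pos: [621.8, -48.9, 92.4]
ee_rot: [0.0, 3.139, -0.0]
ft_force: [-0.8, 0.1, -2.0]
finger_gap: 31.3
finger_force: 34.8
```

>>> step_arm(
  series=[
    [[0, 0, -0.015], 0, 0.3],
    [[0.005, 0.0057, -0.015], 0, 0.3],
    [[0.015, 0.018, 0], 0, 0.3],
    [[0.02, 0.024, 0], 0, 0.3],
    [[0.02, 0.024, 0], 0, 0.3],
    [[0.02, 0.024, 0], 0, 0.3],
    [[0.02, 0.024, 0], 0, 0.3],
    [[0.02, 0.024, 0], 0, 0.3],
    [[0.02, 0.024, 0], 0, 0.3],
    [[0.02, 0.024, 0], 0, 0.3],
    [[0.01, 0.012, 0.02], 0, 0.3],
    [[0, 0, 0.03], 0, 0.3],
    [[0, 0, 0.03], 0, 0.3],
    [[0, 0, 0], 0, 0.3],
    [[0, 0, 0], 0, 0.3],
    [[0, 0, 0], 0, 0.3],
  ],
)

```text
time_s: 22.77
eef_pos: [451.5, 155.0, 42.3]
ee_rot: [0.001, 3.141, 0.0]
ft_force: [-0.2, -0.8, -1.0]
finger_gap: 31.4
finger_force: 35.1
```

>>> step_arm(
  series=[
    [[0, 0, 0.02], 0, 0.3],
    [[0, 0, 0.02], 0, 0.3],
    [[0, 0, 0.01], 0, 0.3],
    [[0, 0, 0.005], 0, 0.3],
    [[0, 0, 0.003], 0, 0.3],
    [[0, 0, 0.003], 0, 0.3],
    [[0, 0, 0], 0, 0.3],
    [[0, 0, 0], 0, 0.3],
  ],
)

```text
time_s: 23.43
eef_pos: [451.8, 155.1, -17.9]
ee_rot: [0.0, 3.14, 0.001]
ft_force: [-3.2, -2.7, 10.7]
finger_gap: 31.4
finger_force: 42.1
```

>>> step_arm(
  series=[
    [[0, 0, 0.001], 0, 0.3],
    [[0, 0, 0.001], 0, 0.3],
    [[0, 0, 0.0005], 0, 0.3],
    [[0, 0, 0], 0, 0.3],
    [[0, 0, 0], 0, 0.3],
  ],
)

```text
time_s: 23.85
eef_pos: [452.0, 155.4, -18.5]
ee_rot: [-0.0, 3.139, 0.002]
ft_force: [-11.2, -4.8, 33.8]
finger_gap: 31.5
finger_force: 54.9
```

Contact came about 4 mm early with a sideways push, so it isn't seated. I back off and look.

>>> step_arm(
  series=[
    [[0, 0, -0.008], 0, 0.3],
    [[0, 0, -0.008], 0, 0.3],
    [[0, 0, 0], 0, 0.3],
    [[0, 0, 0], 0, 0.3],
    [[0, 0, 0], 0, 0.3],
  ],
)

```text
time_s: 24.27
eef_pos: [451.0, 155.0, -6.3]
ee_rot: [0.0, 3.141, 0.0]
ft_force: [0.5, -0.3, -1.8]
finger_gap: 31.1
finger_force: 35.6
```

Run:
```python
from h import *
P=get_state()["eef_pos"]; print(P); rows=[]
for ctr in ([450.5,154.6,30],[621,-48,90]):
    o=[]
    for n in("top","scene"):
        c=capture(n); q=proj(c,ctr)[0].astype(int); im=c["color"][q[1]-22:q[1]+22,q[0]-29:q[0]+29,::-1]
        if ctr[0]<500: im=(255*np.clip(im/200,0,1)**.6).astype(np.uint8)
        im=cv2.resize(im,(400,300),interpolation=cv2.INTER_CUBIC); o.append(im); s=400/58
        f=lambda P:((proj(c,P)-(q-[29,22])+.5)*s-.5).round().astype(int).tolist()
        if ctr[0]<500:print(n,"cup rim",f([ctr[0],ctr[1],18]),"w100 underside/top",f(P+[0,0,34]),f(P+[0,0,49]))
        else: print(n,"w200 top",f([623,-46.5,105.5]))
    rows.append(np.hstack(o))
cv2.imwrite("pics/c1.png",np.vstack(rows))
```

```text
[450.99836069 154.95149397  -6.30254616]
top cup rim [[207, 159]] w100 underside/top [[205, 157]] [[204, 155]]
scene cup rim [[209, 183]] w100 underside/top [[207, 163]] [[202, 134]]
top w200 top [[211, 143]]
scene w200 top [[211, 122]]
```

View pics/c1.png

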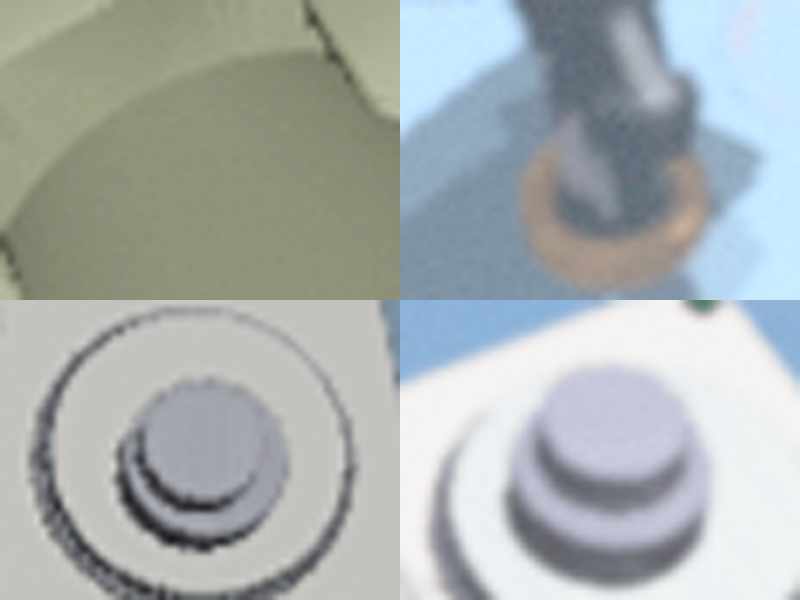

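The picture shows w200 and w500 undisturbed on the pan. The w100 in the fingers looks shifted or slanted: its left edge is at x≈560 where a centred disc would reach 532. I raise it clear and measure that numerically against a rendered disc.

>>> step_arm(
  series=[
    [[0, 0, -0.02], 0, 0.3],
    [[0, 0, -0.02], 0, 0.3],
    [[0, 0, -0.02], 0, 0.3],
    [[0, 0, 0], 0, 0.3],
    [[0, 0, 0], 0, 0.3],
    [[0, 0, 0], 0, 0.3],
  ],
)

```text
time_s: 24.97
eef_pos: [450.3, 154.7, 52.8]
ee_rot: [-0.0, -3.141, 0.0]
ft_force: [0.3, -0.1, -1.0]
finger_gap: 31.2
finger_force: 35.6
```

Run:
```python
from h import *
P=get_state()["eef_pos"]; c=capture("scene"); print(P)
U=proj(c,P+[0,0,34]); print("underside ctr",U, "left/bottom extents",proj(c,np.r_[circ(*(P+[0,0,34]),16.5),circ(*(P+[0,0,49]),16.5)]).min(0),proj(c,circ(*(P+[0,0,34]),16.5)).max(0))
q=U[0].astype(int); im=c["color"][q[1]-22:q[1]+14,q[0]-18:q[0]+18]; lab=cv2.cvtColor(im,cv2.COLOR_RGB2LAB)
print("cols",q[0]-18,"rows",q[1]-22)
for r,row in enumerate(lab): print(q[1]-22+r," ".join(f"{int(p[0])//10:2d}{'b' if p[2]<118 else ('o' if p[2]>132 else ' ')}" for p in row))
```

```text
[450.25291117 154.73072031  52.84784517]
underside ctr [[191.58941263 194.25255211]] left/bottom extents [183.07404846 183.91573097] [199.27011346 200.10508395]
cols 173 rows 172
172  7   6   6   6   6   6   5   5   4   5   4   4   4   4   4   4   4   5   6   8  10  11  11  11   9   7   9b 14b 16b 17b 17b 17b 17b 17b 17b 17b
173  6   6   6   6   6   5   5   5   4   4   4   5   5   4   4   5   5   5   5   8  10  11  12  11  10   7   8b 13b 16b 17b 17b 17b 17b 17b 17b 17b
174  6   6   6   6   6   6   5   5   4   5   5   4   5   4   4   5   5   5   5   7   9  11  12  11  11   8   8  12b 15b 17b 17b 17b 17b 17b 17b 17b
175  6   6   6   6   6   6   6   6   5   5   5   5   5   5   4   4   5   4   5   6   8  10  11  12  11   9   8  11b 14b 17b 17b 17b 17b 17b 17b 17b
176  6   6   6   6   6   8   9o  9o  7   6   5   5   5   5   5   5   4   4   5   5   7  10  11  12  11  10   9  10b 14b 17b 17b 17b 17b 17b 17b 18b
177  6   7   6   7   8  10o 12o 12o 11o  8   5   5   5   4   4   4   5   4   5   5   7   9  11  12  11  11   9  10  13b 16b 16b 17b 17b 17b 17b 17b
178  7   8   8   9o 11o 13o 15o 1
[... 3706 characters left out ...]
  9b  8b  8b  8b  8b  8b  9b  9b 10b 10b 10b 10b 10b 10b 10b 10b 10b 10b 10b 10b 10b 10b 11b 12b 14b 16b 17b
204 10b 10b 10b 10b 10b  9b  9b  8b  8b  8b  8b  8   8b  8b  8b  8b  9b  9b  9b 10b 10b 10b  9b 10b 10b 10b 10b 10b 10b 10b 10b 10b 10b 12b 14b 16b
205 10b 10b 10b 10b  9b  9b  8b  8b  8b  8b  8b  8b  8b  8b  8b  8b  8   9   9   9   9   9   9   9   9   9   9  10  10  10  10b 10b 10b 11b 12b 13b
206 10b 10b 10b 10b 10b  9b  8b  8b  8b  8b  8b  8b  8b  8b  8   8   8   8   8   9   9   9   9o  9o  8o  9   9   9   9  10  10  10  10b 10b 11b 11b
207 10b 10b 10b 10b 10b 10b  9b  8b  8b  8b  8b  8b  8   8   8   8   8   8o  8o  9o  9o  9o  9o  9o  9o  9o  9o  9o  9o  9o 10o 10  10  10b 11b 10b
```

Run:
```python
from fit import *
c=capture("scene"); P=get_state()["eef_pos"]
q=proj(c,[450.5,154.6,18])[0].astype(int)
lab=cv2.cvtColor(c["color"],cv2.COLOR_RGB2LAB).astype(int)
r0=q[1]-16
m=(lab[...,2]>132)&(np.indices(lab.shape[:2])[0]>r0-2)
yy,xx=np.nonzero(m[:, q[0]-30:q[0]+30]); sel=yy<q[1]+25; yy=yy[sel];xx=xx[sel]+q[0]-30
print("wood extents x",xx.min(),xx.max(),"y",yy.min(),yy.max())
for g0 in((450.5,154.6),(451,153.7)):
    pr=proj(c,np.r_[circ(*g0,0,31),circ(*g0,18,31)]); print("model",pr.min(0).round(1),pr.max(0).round(1))
print(cup(c,"100"))
# disc outline points seen (subpixel): left edge and lower-left arc
L=np.array([[184.7,190],[184.7,193],[184.9,196],[187.3,198.7],[189.5,199.6],[192,201]])
for tilt in(0,):
    def f(p):
        z=P[2]+p[1]; h=cv2.convexHull(proj(c,np.r_[circ(P[0]+p[0],P[1],z,16.5,96),circ(P[0]+p[0],P[1],z+15,16.5,96)]).astype(np.float32))
        return [cv2.pointPolygonTest(h,tuple(map(float,u)),True) for u in L]
    s=least_squares(f,[0,34],diff_step=1e-2); print("dx,underside-TCP",s.x.round(1),"res",np.round(s.fun,1), "at (0,34):",np.round(f([0,34]),1),"(0,30)",np.round(f([0,30]),1))
```

```text
wood extents x 183 209 y 206 228
model [181.1 203.6] [209.2 229.9]
model [181.4 203.8] [209.6 230.1]
(array([429.9, 147.9]), 5.55)
dx,underside-TCP [ 0.  34.5] res [ 1.8  1.4  1.1  0.9  0.6 -0.8] at (0,34): [ 1.7  1.4  1.1  1.   0.7 -0.7] (0,30) [1.1 1.4 1.1 1.9 1.9 0.5]
```

Run:
```python
from fit import *
c=capture("scene"); P=get_state()["eef_pos"]
L=np.array([[184.7,190],[184.7,193],[184.9,196],[187.3,198.7],[189.5,199.6],[192,201]])
R=[]
for t in np.radians(np.arange(-20,21,4)):
  for dx in np.arange(-3,9,1):
    for dz in np.arange(26,39,1):
      B=np.r_[circ(0,0,-7.5,16.5,72),circ(0,0,7.5,16.5,72)]; M=np.array([[np.cos(t),0,np.sin(t)],[0,1,0],[-np.sin(t),0,np.cos(t)]])
      h=cv2.convexHull(proj(c,B@M.T+P+[dx,0,dz+7.5]).astype(np.float32))
      r=[cv2.pointPolygonTest(h,tuple(map(float,u)),True) for u in L]; R.append((np.mean(np.square(r))**.5,round(np.degrees(t)),dx,dz))
R.sort(); 
for T in range(-20,21,4): print([tuple(np.round(x,2)) for x in R if x[1]==T][:2])
```

```text
[(np.float64(0.4), np.float64(-20.0), np.float64(4.0), np.float64(30.0)), (np.float64(0.41), np.float64(-20.0), np.float64(4.0), np.float64(31.0))]
[(np.float64(0.45), np.float64(-16.0), np.float64(4.0), np.float64(31.0)), (np.float64(0.46), np.float64(-16.0), np.float64(4.0), np.float64(30.0))]
[(np.float64(0.47), np.float64(-12.0), np.float64(4.0), np.float64(31.0)), (np.float64(0.48), np.float64(-12.0), np.float64(3.0), np.float64(32.0))]
[(np.float64(0.46), np.float64(-8.0), np.float64(3.0), np.float64(32.0)), (np.float64(0.48), np.float64(-8.0), np.float64(4.0), np.float64(31.0))]
[(np.float64(0.42), np.float64(-4.0), np.float64(3.0), np.float64(32.0)), (np.float64(0.45), np.float64(-4.0), np.float64(3.0), np.float64(33.0))]
[(np.float64(0.37), np.float64(0.0), np.float64(3.0), np.float64(32.0)), (np.float64(0.41), np.float64(0.0), np.float64(3.0), np.float64(33.0))]
[(np.float64(0.33), np.float64(4.0), np.float64(3.0), np.float64(32.0)), (np.float64(0.36), np.float64(4.0), np.float64(3.0), np.float64(31.0))]
[(np.float64(0.31), np.float64(8.0), np.float64(3.0), np.float64(32.0)), (np.float64(0.32), np.float64(8.0), np.float64(3.0), np.float64(31.0))]
[(np.float64(0.32), np.float64(12.0), np.float64(3.0), np.float64(31.0)), (np.float64(0.34), np.float64(12.0), np.float64(3.0), np.float64(32.0))]
[(np.float64(0.33), np.float64(16.0), np.float64(3.0), np.float64(31.0)), (np.float64(0.37), np.float64(16.0), np.float64(3.0), np.float64(30.0))]
[(np.float64(0.36), np.float64(20.0), np.float64(3.0), np.float64(30.0)), (np.float64(0.37), np.float64(20.0), np.float64(3.0), np.float64(31.0))]
```

The best fit puts w100 about 3 mm toward +x in the hand, with its underside at TCP+32. I shift the tool −3 mm in x and lower gently with a lighter grip.

>>> step_arm(
  series=[
    [[0.003, 0, 0.02], 0, 0.3],
    [[0, 0, 0.02], 0, 0.3],
    [[0, 0, 0.015], 0, 0.3],
    [[0, 0, 0.008], 0, 0.3],
    [[0, 0, 0.004], 0, 0.3],
    [[0, 0, 0], 0, 0.3],
    [[0, 0, 0], 0, 0.3],
    [[0, 0, 0], 0, 0.3],
  ],
  newtons=25,
)

```text
time_s: 25.78
eef_pos: [448.6, 155.2, -12.6]
ee_rot: [0.0, 3.14, 0.001]
ft_force: [0.1, 0.4, -1.0]
finger_gap: 31.6
finger_force: 35.6
```

>>> step_arm(
  series=[
    [[0, 0, 0.001], 0, 0.3],
    [[0, 0, 0.001], 0, 0.3],
    [[0, 0, 0], 0, 0.3],
    [[0, 0, 0], 0, 0.3],
  ],
)

```text
time_s: 26.12
eef_pos: [448.0, 155.0, -15.1]
ee_rot: [0.0, 3.141, 0.0]
ft_force: [-0.2, -0.2, -1.3]
finger_gap: 31.4
finger_force: 35.6
```

>>> step_arm(
  series=[
    [[0, 0, 0.001], 0, 0.3],
    [[0, 0, 0.001], 0, 0.3],
    [[0, 0, 0.001], 0, 0.3],
    [[0, 0, 0], 0, 0.3],
    [[0, 0, 0], 0, 0.3],
  ],
)

```text
time_s: 26.53
eef_pos: [448.1, 155.0, -17.7]
ee_rot: [0.0, 3.141, 0.0]
ft_force: [-1.6, -0.8, 7.7]
finger_gap: 31.3
finger_force: 40.8
```

The contact height is the same despite the 3 mm shift, so the disc is on the flat felt, perhaps by a slightly tipped edge. I ease the pressure slightly and release inside the well.

>>> step_arm(
  series=[
    [[0, 0, -0.001], 0, 0.3],
    [[0, 0, 0], 0, 0.38],
    [[0, 0, 0], 0, 0.42],
    [[0, 0, 0], 0, 0.46],
    [[0, 0, 0], 0, 0.52],
    [[0, 0, 0], 0, 0.6],
    [[0, 0, -0.01], 0, 0.6],
    [[0, 0, -0.035], 0, 0.6],
    [[0, 0, -0.04], 0, 0.6],
    [[0, 0, -0.04], 0, 0.6],
    [[-0.02, -0.03, 0], 0, 0.65],
    [[-0.02, -0.03, 0], 0, 0.65],
    [[-0.02, -0.03, 0], 0, 0.65],
    [[-0.02, -0.03, 0], 0, 0.65],
    [[-0.03, -0.025, 0], 0, 0.65],
    [[-0.03, -0.025, 0], 0, 0.65],
    [[-0.03, -0.025, 0], 0, 0.65],
    [[0, 0, 0], 0, 0.65],
    [[0, 0, 0], 0, 0.65],
  ],
)

```text
time_s: 28.12
eef_pos: [618.8, -41.6, 107.7]
ee_rot: [-0.004, -3.142, -0.0]
ft_force: [-0.0, 0.1, 0.1]
finger_gap: 55.3
finger_force: 0.0
```

```bash
python3 chk.py 100
python3 - <<'E'
from h import *
c=capture("scene"); q=proj(c,[450.5,154.6,22])[0].astype(int); lab=cv2.cvtColor(c["color"],cv2.COLOR_RGB2LAB)
t=proj(c,circ(450.5,154.6,27,16.5)); b=proj(c,circ(450.5,154.6,12,16.5)); print("model top face",t.min(0).round(1),t.max(0).round(1),"bottom max row",b.max(0).round(1), "cols",q[0]-16,)
for r in range(q[1]-14,q[1]+16): print(r," ".join(f"{int(p[0])//10:2d}{'b' if p[2]<117 else ('o' if p[2]>131 else ' ')}" for p in lab[r,q[0]-16:q[0]+17]))
E
```

```text
[(172, 123, 115), (172, 131, 149), (158, 128, 120), (202, 129, 123), (205, 129, 124), (201, 129, 124), (204, 129, 124), (114, 126, 126), (158, 132, 148), (161, 126, 124)]
top area/topface 1.13 centre@top [447.9 156.1  27. ]
scene area/topface 1.02 centre@top [447.1 146.3  27. ]
model top face [187.1 206. ] [201.8 217.4] bottom max row [202.4 221.5] cols 178
199 19b 18b 18b 18b 19b 19b 19b 18b 18b 18b 18b 18b 19b 18b 19b 18b 18b 19b 18b 19b 18b 18b 18b 18b 18b 19b 18b 19b 18b 19b 18b 19b 18b
200 18b 18b 18b 18b 18b 18b 18b 19b 18b 18b 19b 18b 18b 18b 18b 18b 18b 19b 19b 18b 19b 18b 19b 18b 18b 18b 19b 18b 18b 18b 18b 18b 18b
201 18b 18b 19b 19b 18b 18b 18b 18b 18b 19b 18b 18b 19b 18b 18b 19b 19b 18b 18b 18b 18b 18b 18b 18b 18b 18b 19b 18b 18b 18b 18b 18b 18b
202 18b 18b 18b 18b 19b 18b 18b 18b 18b 18b 19b 18b 19b 18b 19b 18b 18b 18b 19b 18b 18b 18b 18b 18b 19b 19b 18b 18b 18b 18b 18b 18b 18b
203 18b 19b 18b 18b 18b 19b 19b 18b 18b 18b 18b 18b 19b 19b 18b 18b 18b 19b 19b 18b 18b 18b 18b 18b 19b 19b 19b 19b 18b 18b 18b 18b 18b
204 18b 19b 18b 18b 19b 18b 18b 18b 19b 19b 18b 18b 19b 18b 
[... 2639 characters left out ...]
 10o 11  14b 16b 18b
224 18b 18b 18b 18b 17b 15b 12  12o 14o 16o 17o 18o 18o 19o 19o 19o 19o 19o 19o 19o 18o 18o 17o 15o 13o 13o 11o 10o 11  13  15b 17b 18b
225 18b 18b 18b 19b 18b 16b 13b 11  11o 12o 14o 15o 16o 17o 18o 18o 18o 18o 18o 17o 16o 16o 14o 12o 11o 10o  9o 10  12  14b 17b 18b 18b
226 18b 18b 18b 18b 18b 17b 16b 14b 12  11o 11o 12o 13o 14o 15o 15o 15o 15o 15o 14o 13o 12o 11o 10o 10o 10  10  12  14b 16b 18b 18b 18b
227 18b 18b 18b 19b 18b 18b 17b 16b 14b 12  10  10o 11o 11o 12o 12o 12o 11o 11o 11o 10o 10o 10o 10  10  11  12b 14b 17b 18b 18b 18b 19b
228 18b 18b 18b 18b 18b 18b 18b 18b 16b 14b 13  11  11  10o 10o 10o 10o 10o 10o 10o 10o 10o 11  12  13  14b 15b 17b 18b 18b 18b 18b 18b
```

w100 is seated: its top face is centred about 2 mm from the cup axis in both views. The early contact was the fingertips reaching the rim, because I had gripped too low. Effective tip height is about TCP+36–37, plus some swing when open. For w200 I grip with the tip about 8 mm above the underside, at TCP ≈ 59.

>>> step_arm(
  series=[
    [[-0.003, -0.003, 0.02], 0, 0.65],
    [[0, 0, 0.01], 0, 0.65],
    [[0, 0, 0], 0, 0.65],
    [[0, 0, 0], 0, 0.65],
    [[0, 0, 0], 0, 0.65],
  ],
  newtons=40,
)

```text
time_s: 28.68
eef_pos: [620.5, -42.6, 78.3]
ee_rot: [-0.001, 3.142, 0.0]
ft_force: [-0.1, -0.0, 0.5]
finger_gap: 55.5
finger_force: 0.0
```

>>> step_arm(
  series=[
    [[-0.0025, -0.003, 0], 0, 0.65],
    [[0, 0, 0.01], 0, 0.65],
    [[0, 0, 0.006], 0, 0.65],
    [[0, 0, 0.003], 0, 0.65],
    [[0, 0, 0], 0, 0.65],
    [[0, 0, 0], 0, 0.65],
    [[0, 0, 0], 0, 0.55],
    [[0, 0, 0], 0, 0.48],
    [[0, 0, 0], 0, 0.42],
    [[0, 0, 0], 0, 0.42],
    [[0, 0, 0], 0, 0.42],
    [[0, 0, 0], 0, 0.42],
  ],
)

```text
time_s: 29.68
eef_pos: [623.6, -46.0, 59.2]
ee_rot: [0.0, 3.141, 0.0]
ft_force: [-1.4, 0.8, 4.9]
finger_gap: 42.3
finger_force: 40.7
```

>>> step_arm(
  series=[
    [[0, 0, -0.003], 0, 0.42],
    [[0, 0, -0.007], 0, 0.42],
    [[0, 0, -0.01], 0, 0.42],
    [[0, 0, -0.02], 0, 0.42],
    [[0, 0, -0.02], 0, 0.42],
    [[0, 0, 0], 0, 0.42],
    [[0, 0, 0], 0, 0.42],
    [[0, 0, 0], 0, 0.42],
  ],
)

```text
time_s: 30.35
eef_pos: [623.0, -46.1, 118.3]
ee_rot: [-0.0, -3.141, 0.0]
ft_force: [0.4, 0.3, -3.0]
finger_gap: 42.3
finger_force: 40.9
```

>>> step_arm(
  series=[
    [[0.007, 0.0147, 0], 0, 0.42],
    [[0.0143, 0.0294, 0], 0, 0.42],
    [[0.0143, 0.0294, 0], 0, 0.42],
    [[0.0143, 0.0294, 0], 0, 0.42],
    [[0.0143, 0.0294, 0], 0, 0.42],
    [[0.0143, 0.0294, 0], 0, 0.42],
    [[0.0143, 0.0294, 0], 0, 0.42],
    [[0.0143, 0.0294, 0], 0, 0.42],
    [[0.0143, 0.0294, 0], 0, 0.42],
    [[0.0143, 0.0294, 0], 0, 0.42],
    [[0.0143, 0.0294, 0], 0, 0.42],
    [[0.0143, 0.0294, 0], 0, 0.42],
    [[0.0077, 0.0149, 0.02], 0, 0.42],
    [[0, 0, 0.03], 0, 0.42],
    [[0, 0, 0.03], 0, 0.42],
    [[0, 0, 0], 0, 0.42],
    [[0, 0, 0], 0, 0.42],
    [[0, 0, 0], 0, 0.42],
  ],
)

```text
time_s: 31.85
eef_pos: [451.2, 307.0, 39.4]
ee_rot: [-0.0, -3.141, 0.0]
ft_force: [0.5, -0.2, -2.4]
finger_gap: 42.0
finger_force: 41.5
```

>>> step_arm(
  series=[
    [[0, 0, 0.02], 0, 0.42],
    [[0, 0, 0.018], 0, 0.42],
    [[0, 0, 0.01], 0, 0.42],
    [[0, 0, 0.005], 0, 0.42],
    [[0, 0, 0], 0, 0.42],
    [[0, 0, 0], 0, 0.42],
    [[0, 0, 0], 0, 0.42],
  ],
)

```text
time_s: 32.43
eef_pos: [452.3, 307.5, -13.1]
ee_rot: [0.001, 3.14, 0.002]
ft_force: [0.3, -0.5, -2.3]
finger_gap: 42.0
finger_force: 41.7
```

>>> step_arm(
  series=[
    [[0, 0, 0.001], 0, 0.42],
    [[0, 0, 0.001], 0, 0.42],
    [[0, 0, 0], 0, 0.42],
    [[0, 0, 0], 0, 0.42],
  ],
)

```text
time_s: 32.77
eef_pos: [451.4, 307.0, -16.2]
ee_rot: [0.0, 3.141, 0.0]
ft_force: [-0.0, 0.7, -3.2]
finger_gap: 41.9
finger_force: 41.7
```

>>> step_arm(
  series=[
    [[0, 0, 0.001], 0, 0.42],
    [[0, 0, 0], 0, 0.42],
    [[0, 0, 0], 0, 0.42],
  ],
)

```text
time_s: 33.02
eef_pos: [451.5, 307.0, -17.3]
ee_rot: [0.0, 3.141, 0.0]
ft_force: [0.3, 0.4, -1.1]
finger_gap: 42.0
finger_force: 41.8
```

Force is just lightening at the predicted seat height. I release and return to the pan.

>>> step_arm(
  series=[
    [[0, 0, 0], 0, 0.5],
    [[0, 0, 0], 0, 0.55],
    [[0, 0, 0], 0, 0.6],
    [[0, 0, 0], 0, 0.65],
    [[0, 0, -0.01], 0, 0.65],
    [[0, 0, -0.035], 0, 0.65],
    [[0, 0, -0.04], 0, 0.65],
    [[0, 0, -0.035], 0, 0.7],
    [[0, 0, -0.01], 0, 0.85],
    [[-0.014, -0.03, 0], 0, 0.85],
    [[-0.014, -0.03, 0], 0, 0.85],
    [[-0.014, -0.03, 0], 0, 0.85],
    [[-0.014, -0.03, 0], 0, 0.85],
    [[-0.014, -0.03, 0], 0, 0.85],
    [[-0.014, -0.03, 0], 0, 0.85],
    [[-0.014, -0.03, 0], 0, 0.85],
    [[0, 0, 0], 0, 0.85],
    [[0, 0, 0], 0, 0.85],
  ],
)

```text
time_s: 34.52
eef_pos: [549.9, 95.4, 113.1]
ee_rot: [0.005, 3.141, 0.0]
ft_force: [-0.6, 0.3, -0.2]
finger_gap: 72.5
finger_force: 0.0
```

```bash
python3 chk.py 200; python3 chk.py 100; python3 chk.py 50
python3 - <<'E'
from stack import *
stack(["500"])
E
```

```text
[(163, 125, 116), (120, 129, 136), (192, 129, 124), (193, 129, 124), (193, 129, 124), (192, 129, 124), (192, 129, 124), (192, 129, 124), (163, 129, 124), (169, 132, 150)]
top area/topface 1.08 centre@top [450.7 307.7  29. ]
scene area/topface 0.77 centre@top [450.1 296.1  29. ]
[(107, 125, 117), (106, 132, 144), (103, 128, 123), (133, 129, 124), (135, 129, 125), (132, 129, 124), (135, 129, 125), (69, 127, 127), (101, 132, 144), (100, 126, 126)]
top area/topface 1.0 centre@top [447.7 157.   27. ]
scene area/topface 1.03 centre@top [447.6 149.9  27. ]
[(168, 123, 115), (143, 133, 149), (129, 131, 144), (109, 129, 124), (198, 129, 124), (189, 129, 124), (181, 130, 123), (148, 132, 150), (156, 129, 128), (168, 123, 116)]
top area/topface 1.1 centre@top [574.7 316.5  29. ]
scene area/topface 1.2 centre@top [573.1 306.   29. ]Traceback (most recent call last):
  File "<stdin>", line 2, in <module>
  File "stack.py", line 10, in stack
    m=cv2.morphologyEx(m,cv2.MORPH_OPEN,np.ones((9,9))); k,l,st,_=cv2.connectedComponentsWithStats(m); i=l[190:290,170:230].ravel(); i=np.bincount(i[i>0]).argmax()
                                                                                                                                       ~~~~~~~~~~~~~~~~~~~~~~~~~~^^
ValueError: attempt to get argmax of an empty sequence
```

w200 is seated within 1 mm. A quick fit of w500 alone:

Run:
```python
from fit import *
for n in("top","scene"):
    c=capture(n); q=proj(c,[623,-48,80])[0].astype(int); o=q-25
    im=cv2.resize(c["color"][o[1]:o[1]+50,o[0]:o[0]+50],None,fx=S,fy=S,interpolation=cv2.INTER_CUBIC); lab=cv2.cvtColor(im,cv2.COLOR_RGB2LAB).astype(int)
    print([tuple(int(v) for v in lab[200+d*8,200]) for d in range(-20,21,5)])
    for bt in (125.5,126.5):
        m=((lab[...,2]<bt)&(lab[...,1]>127)).astype(np.uint8); m=cv2.morphologyEx(m,cv2.MORPH_OPEN,np.ones((9,9))); k,l,st,cc=cv2.connectedComponentsWithStats(m); i=l[200,200]
        mm=(l==i).astype(np.uint8); M=cv2.moments(mm,True)
        if i==0: print("none"); continue
        best=max(((2*(a:=poly(c,np.r_[circ(x,y,66,30),circ(x,y,88.5,30)],o,m.shape)&mm).sum()/(mm.sum()+poly(c,np.r_[circ(x,y,66,30),circ(x,y,88.5,30)],o,m.shape).sum())),x,y) for x in np.arange(612,636,1) for y in np.arange(-60,-36,1))
        print(n,bt,"dice",round(float(best[0]),3),best[1:])
```

```text
[(109, 122, 142), (111, 121, 142), (110, 121, 142), (110, 122, 142), (110, 122, 142), (111, 122, 142), (111, 122, 142), (111, 122, 142), (111, 122, 142)]
none
none
[(245, 129, 129), (241, 128, 127), (199, 132, 118), (199, 131, 119), (203, 130, 120), (200, 131, 119), (188, 130, 120), (117, 129, 123), (243, 127, 127)]
scene 125.5 dice 0.961 (np.int64(624), np.int64(-48))
scene 126.5 dice 0.966 (np.int64(624), np.int64(-48))
```

>>> step_arm(
  series=[
    [[-0.0148, -0.0286, 0], 0, 0.9],
    [[-0.0148, -0.0286, 0], 0, 0.9],
    [[-0.0148, -0.0286, 0], 0, 0.9],
    [[-0.0148, -0.0286, 0], 0, 0.9],
    [[-0.0148, -0.0286, 0], 0, 0.9],
    [[0, 0, 0.02], 0, 0.9],
    [[0, 0, 0.015], 0, 0.9],
    [[0, 0, 0], 0, 0.9],
    [[0, 0, 0], 0, 0.9],
    [[0, 0, 0], 0, 0.9],
  ],
  newtons=60,
)

```text
time_s: 35.8
eef_pos: [623.5, -45.6, 78.4]
ee_rot: [-0.001, 3.141, -0.0]
ft_force: [-0.2, 0.5, -0.2]
finger_gap: 76.8
finger_force: 0.0
```

>>> step_arm(
  series=[
    [[-0.0005, -0.0024, 0.015], 0, 0.9],
    [[0, 0, 0.015], 0, 0.9],
    [[0, 0, 0.008], 0, 0.9],
    [[0, 0, 0.004], 0, 0.9],
    [[0, 0, 0], 0, 0.9],
    [[0, 0, 0], 0, 0.9],
    [[0, 0, 0], 0, 0.8],
    [[0, 0, 0], 0, 0.7],
    [[0, 0, 0], 0, 0.62],
    [[0, 0, 0], 0, 0.6],
    [[0, 0, 0], 0, 0.6],
    [[0, 0, 0], 0, 0.6],
  ],
)

```text
time_s: 36.8
eef_pos: [624.6, -48.6, 37.3]
ee_rot: [0.0, 3.14, -0.0]
ft_force: [-2.9, 0.7, 5.9]
finger_gap: 57.9
finger_force: 63.4
```

>>> step_arm(
  series=[
    [[0, 0, -0.003], 0, 0.6],
    [[0, 0, -0.006], 0, 0.6],
    [[0, 0, -0.01], 0, 0.6],
    [[0, 0, -0.02], 0, 0.6],
    [[0, 0, -0.02], 0, 0.6],
    [[0, 0, 0], 0, 0.6],
    [[0, 0, 0], 0, 0.6],
    [[0, 0, 0], 0, 0.6],
  ],
)

```text
time_s: 37.47
eef_pos: [623.2, -48.5, 93.9]
ee_rot: [-0.0, -3.141, -0.0]
ft_force: [0.6, 0.0, -5.3]
finger_gap: 57.5
finger_force: 65.5
```

>>> step_arm(
  series=[
    [[0.0012, 0.011, 0], 0, 0.6],
    [[0.0026, 0.0235, 0], 0, 0.6],
    [[0.0028, 0.025, 0], 0, 0.6],
    [[0.0028, 0.025, 0], 0, 0.6],
    [[0.0028, 0.025, 0], 0, 0.6],
    [[0.0028, 0.025, 0], 0, 0.6],
    [[0.0028, 0.025, 0], 0, 0.6],
    [[0.0028, 0.025, 0], 0, 0.6],
    [[0.0028, 0.025, 0], 0, 0.6],
    [[0.0016, 0.0153, 0], 0, 0.6],
    [[0, 0, 0.02], 0, 0.6],
    [[0, 0, 0.03], 0, 0.6],
    [[0, 0, 0.02], 0, 0.6],
    [[0, 0, 0], 0, 0.6],
    [[0, 0, 0], 0, 0.6],
    [[0, 0, 0], 0, 0.6],
  ],
)

```text
time_s: 38.8
eef_pos: [599.3, 176.4, 25.4]
ee_rot: [0.0, 3.141, 0.0]
ft_force: [1.4, 0.5, -3.9]
finger_gap: 57.5
finger_force: 66.1
```

>>> step_arm(
  series=[
    [[0.001, 0, 0.01], 0, 0.6],
    [[0, 0, 0.014], 0, 0.6],
    [[0, 0, 0.008], 0, 0.6],
    [[0, 0, 0.005], 0, 0.6],
    [[0, 0, 0], 0, 0.6],
    [[0, 0, 0], 0, 0.6],
    [[0, 0, 0], 0, 0.6],
  ],
)

```text
time_s: 39.38
eef_pos: [598.4, 176.5, -11.6]
ee_rot: [0.0, 3.141, 0.001]
ft_force: [0.1, 0.2, -4.9]
finger_gap: 57.3
finger_force: 66.3
```

>>> step_arm(
  series=[
    [[0, 0, 0.001], 0, 0.6],
    [[0, 0, 0.001], 0, 0.6],
    [[0, 0, 0.001], 0, 0.6],
    [[0, 0, 0], 0, 0.6],
    [[0, 0, 0], 0, 0.6],
  ],
)

```text
time_s: 39.8
eef_pos: [597.7, 176.3, -15.3]
ee_rot: [-0.0, -3.141, 0.0]
ft_force: [0.4, 0.1, -5.8]
finger_gap: 57.3
finger_force: 66.3
```

>>> step_arm(
  series=[
    [[0, 0, 0.001], 0, 0.6],
    [[0, 0, 0.0005], 0, 0.6],
    [[0, 0, 0], 0, 0.6],
    [[0, 0, 0], 0, 0.6],
  ],
)

```text
time_s: 40.13
eef_pos: [597.9, 176.3, -16.6]
ee_rot: [0.0, 3.141, 0.0]
ft_force: [-0.6, 0.4, -1.4]
finger_gap: 57.6
finger_force: 66.9
```

Its weight is transferring onto the felt. I release, lift off and clear the arm to the side.

>>> step_arm(
  series=[
    [[0, 0, 0], 0, 0.68],
    [[0, 0, 0], 0, 0.72],
    [[0, 0, 0], 0, 0.78],
    [[0, 0, 0], 0, 0.82],
    [[0, 0, -0.01], 0, 0.82],
    [[0, 0, -0.03], 0, 0.82],
    [[0, 0, -0.04], 0, 0.82],
    [[0, 0, -0.04], 0, 0.82],
    [[0, 0, -0.02], 0, 0.82],
    [[0.005, -0.035, 0], 0, 0.82],
    [[0.005, -0.035, 0], 0, 0.82],
    [[0.005, -0.035, 0], 0, 0.82],
    [[0.005, -0.035, 0], 0, 0.82],
    [[0.005, -0.035, 0], 0, 0.82],
    [[0.005, -0.035, 0], 0, 0.82],
    [[0.005, -0.035, 0], 0, 0.82],
    [[0, 0, 0], 0, 0.82],
    [[0, 0, 0], 0, 0.82],
    [[0, 0, 0], 0, 0.82],
  ],
)

```text
time_s: 41.72
eef_pos: [563.1, -68.6, 124.0]
ee_rot: [0.001, 3.141, 0.001]
ft_force: [0.3, 0.6, 0.2]
finger_gap: 70.1
finger_force: 0.0
```

Run:
```python
from fit import *
wc={"500":(597.7,176.5,30,22.5),"200":(451,307.4,22,17),"100":(450.5,154.6,16.5,15),"50":(575.2,315,11,17)}
R={"500":44.5,"200":36.5,"100":31,"50":25.5}
for n in("top","scene"):
    c=capture(n)
    for k,(x,y,r,h) in wc.items():
        q=proj(c,[x,y,20])[0].astype(int); o=q-30; im=cv2.resize(c["color"][o[1]:o[1]+60,o[0]:o[0]+60],None,fx=S,fy=S,interpolation=cv2.INTER_CUBIC); lab=cv2.cvtColor(im,cv2.COLOR_RGB2LAB).astype(int)
        steel=((lab[...,0]>(170 if n=="top" else 175))&(lab[...,2]<127.5)&(lab[...,2]>116)&(lab[...,1]>127)).astype(np.uint8); steel=cv2.morphologyEx(steel,cv2.MORPH_OPEN,np.ones((9,9)))
        _,l,st,_=cv2.connectedComponentsWithStats(steel); p=((proj(c,[x,y,12+h])[0]-o)*S).astype(int); i=l[p[1],p[0]]
        if not i: print(n,k,"no face",lab[p[1],p[0]]); continue
        def fit(mask,shape,g0):
            b=(0,)
            for dx in np.arange(-6,6.1,1):
                for dy in np.arange(-6,6.1,1):
                    a=shape(g0[0]+dx,g0[1]+dy); d=2*(a&mask).sum()/(a.sum()+mask.sum()); b=max(b,(round(float(d),3),g0[0]+dx,g0[1]+dy))
            return b
        face=fit((l==i).astype(np.uint8),lambda X,Y:poly(c,circ(X,Y,12+h,r),o,steel.shape),(x,y))
        ob=((lab[...,2]>131)).astype(np.uint8); ob=cv2.morphologyEx(ob,cv2.MORPH_OPEN,np.ones((5,5))); cs,_=cv2.findContours(ob,0,1); hh=cv2.convexHull(max(cs,key=cv2.contourArea)); cm=np.zeros_like(ob); cv2.fillConvexPoly(cm,hh,1)
        cp=fit(cm,lambda X,Y:poly(c,np.r_[circ(X,Y,0,R[k]),circ(X,Y,18,R[k])],o,ob.shape),(x,y))
        print(n,k,"face",face,"cup",cp)
    bk=proj(c,[706.5,163,0])[0]
s=get_state(); print(s["eef_pos"],s["finger_gap"])
```

```text
top 500 face (0.937, np.float64(596.7), np.float64(177.5)) cup (0.986, np.float64(596.7), np.float64(177.5))
top 200 face (0.926, np.float64(453.0), np.float64(308.4)) cup (0.98, np.float64(451.0), np.float64(308.4))
top 100 face (0.91, np.float64(448.5), np.float64(155.6)) cup (0.99, np.float64(449.5), np.float64(155.6))
top 50 face (0.845, np.float64(576.2), np.float64(318.0)) cup (0.969, np.float64(575.2), np.float64(316.0))
scene 500 face (0.931, np.float64(596.7), np.float64(175.5)) cup (0.91, np.float64(600.7), np.float64(178.5))
scene 200 face (0.946, np.float64(453.0), np.float64(306.4)) cup (0.903, np.float64(453.0), np.float64(311.4))
scene 100 face (0.888, np.float64(448.5), np.float64(154.6)) cup (0.917, np.float64(452.5), np.float64(157.6))
scene 50 face (0.835, np.float64(577.2), np.float64(314.0)) cup (0.871, np.float64(575.2), np.float64(316.0))
[563.15798633 -67.66298346 123.64496827] 70.10295224026883
```

In both views all four weights sit in their cups at seat height, within about 2 mm of centre. The arm is clear, so I hand in.

```bash
python3 -c "
from rig import *;print(sign_off())"
```

```text
the job is handed in; nothing more can be done
None
```

I put each of the four weights in its own cup and handed the job in at about 42 s of 106 s; the judge returned no verdict, but my last camera check showed all four at seat height, within about 2 mm of centre.

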